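Check the patty-press return spring on the spring tester

TASK

Gently stand the blue-capped spring from the sheet pan, foot down, in the cup of the leaning spring tester and let it go. Then press its cap squarely down until the red rider, which the cap pushes along, has come down to the green mark, hold it there steadily for about two seconds so that the gauge can be read, and do not squash it past the mark. Let the spring rise again and leave it standing seated in the cup with the rider left at the mark, without disturbing the other kitchen things.

Things in the scene. Friction and masses are not known exactly. Their poses are not given: they have to be found in the camera images.
- spring: Loose coil spring, about 0.2 kg, 58 mm tall, standing upright in the sheet pan at the start. Dark steel foot 34 mm diameter and 7 mm thick, its lower edge chamfered 2 mm; bright coils 32 mm diameter; on top a blue plastic cap, a disc 52 mm diameter and 10 mm thick (48 to 58 mm above the underside). Origin: centre of the underside; z points up along the coils to the cap. Grip it by the rim of the cap.
- cap_top (a point): Centre of the flat upper face of the blue cap; z along the spring, out of the cap.
- cap_under (a point): Centre of the underside of the blue cap, 10 mm below cap_top; it is this face that pushes the rider down.
- spring_cap (a joint): Compression of the spring: 0 free, growing as the cap is pushed towards the foot, 0.022 m at most. About 0.9 N per mm.
- pan: Aluminium sheet pan, fixed, 200 x 160 mm, rim 16 mm high, floor 4 mm thick. Origin: centre of its underside.
- tester: Grey spring tester, fixed, on a base 150 mm (x) by 185 mm (y, from -60 to +125 mm) and 16 mm thick. Origin: on the table below the plate's centre; z up. Its round plate and scale post lean 30 degrees from vertical towards the tester's -x side (the robot's side). At y = +88 mm stands a round gauge, 68 mm diameter, 66 mm high.
- plate_center (a point): Centre of the plate's upper face, 80 mm above the table, where the spring's underside must come to rest; z is the leaning axis along which the spring stands and is pressed (30 degrees from vertical), x points across the plate to the scale post, y level. The plate is the floor of a steel cup: inner diameter 38 mm, rim 5 mm high, 4 mm thick. It sinks about 1 mm per 8 N.
- post_top (a point): Centre of the top end of the aluminium scale post, 9 mm thick (x) and 20 mm wide (y), which stands 35 to 44 mm from the cup's axis on its +x side, parallel to it, and ends 80 mm above the plate's level. It overhangs the cup, so only a tool tilted along the leaning axis gets at the cup.
- rider_top (a point): The red rider on the scale post: this point lies on the cup's axis, level with the upper face of the rider's tab, which reaches inwards under the edge of the cap (tab 10 mm wide, its end 20 mm from the axis). Starts 42 to 46 mm above the plate. z along the leaning axis.
- rider (a joint): Travel of the red rider down the scale: 0 with its top 46 mm above the plate, growing downwards (m). Stiff (1 N): it stays where it was pushed.
- mark_line (a point): The green mark on the scale post, a band 6 mm high, set differently from day to day, 30 to 37 mm above the plate: this point lies on the cup's axis at the height to which the rider's top (and so the cap's underside) must come. z along the leaning axis.
- needle (a joint): Angle of the gauge's red needle: 0 unloaded, about 0.2 rad per newton of load on the plate.
- sauce: Bystander: amber sauce bottle, 60 mm diameter, 170 mm tall, standing. Origin: centre of its underside.
- bowl: Bystander: steel bowl, 110 mm diameter, 50 mm tall. Origin: centre of its underside.
- salt: Bystander: white salt jar, 56 mm diameter, 80 mm tall. Origin: centre of its underside.
There are look-alikes about, which are no part of the job. What is shaped like the spring but pink is not meant. There is more than one size of the tester; the job needs the largest.

How it is judged:
By the outcome, as a careful person would: the job done as asked, in the order asked, and still so for the second after the job is handed in, with the robot touching nothing.
It also fails if it takes over 59 s, if anything falls off the work surface, if the arm or the gripper's body presses on something with over 40 N, if the wrist force passes 120 N, or if a joint passes its speed limit or range.

ROBOT

A 6-joint arm with a two-finger parallel gripper is mounted at the origin on the work surface. World frame = base frame: x ahead of the robot, y to its left, z up, the work surface at z = 0. Lengths are in mm, angles in degrees, forces in N, time in s.
With the tool pointing down it reaches from about 350 to 725 mm from the base axis. Payload 6 kg.
Tool frame: the origin (TCP) lies on the mounting face of the last link; the fingertips stand 173 mm ahead of it and the grasp point (between the pads) lies 155 mm ahead of it; z points along the fingers, y is the direction in which the jaws open and shut (so a half turn about z gives the same grasp; the last joint's range is limited). The gripper opens to 85 mm and grips with 20 to 120 N. Pads are 22 mm wide; open, the fingers measure 114 mm over their backs; the gripper's body (76 mm by 85 mm) begins 54 mm behind the grasp point. The pads swing forward as they close: fully open they stand 13 mm farther back than shut.
Start: joints at [-54.849, 2.303, 4.859, 0, -92.561, -19.12], TCP at [165.718, -576.655, 404.661] pointing down, gripper open.
Joint ranges: [-146.85, 146.85], [-73.84, 115.35], [-62.03, 85.46], [-188.31, 113.3], [-161.28, -10.13], [-171.36, 171.36]. Speed limits (degrees/s): [147.25, 147.25, 172.46, 180, 180, 180].

INTERFACE

Orientations are given as [roll, pitch, yaw] about the fixed x, y, z axes, in that order (R = Rz(yaw) Ry(pitch) Rx(roll)).
In Python, from station import robot gives the robot as it stands.
- The arm moves only by the tool step_arm, never from a script. Its argument "rows" is a list of rows, each a list of 7 numbers: the shift along the tool's x, y, z in units of 50 mm (1.0 is 50 mm), then the turn, a rotation vector about the tool's x, y, z in units of 5 degrees (1.0 is 5 degrees), then the opening, from 0 (shut) to 1 (fully open). In form: [[dx, dy, dz, wx, wy, wz, grip], ...]. A call has 1 to 8 rows; each row is the pose to reach, as a shift and turn from the pose measured when the call began, along the tool's axes at that moment; what a row does not reach only later rows make up. A row lasts 1/10 s, in which the tool goes at most 50 mm and 8.59 degrees, less where a joint would pass 70% of its speed; a pose out of reach is approached as far as the arm can. A call with a gripper value outside its range is refused whole. The fingers move at their own pace and stop on an object; "grip_force" is the grip in N (left out, the last holds). Time passes only in rows, so rows that repeat a pose let the fingers close. It gives the time, the measured TCP pose, the force and the opening at its end, in the units of the state.
- robot.observe(): the state, without advancing time (a new reading comes with each control period).
- robot.get_image(name): name is "scene" or "top" or "wrist"; returns a dict with "image" (384x512x3 uint8, red, green, blue), "vertical_fov" (degrees; the focal length in pixels is half the picture's height over the tangent of half this angle, whatever the lens; pixels are square), "cx", "cy" (the principal point, pixels), "D" ([k1, k2, p1, p2, k3] as OpenCV has them; the pictures are not rectified), "extrinsics" (4x4, takes a point from world to camera coordinates). Camera axes: x right, y down, z forward; pixel columns grow to the right and rows downward; lengths in mm; the calibration is good to about 2 mm. A picture is of the moment at which its call begins. There is no depth.
- robot.sign_off(): hands the job in, once; it reports no verdict.
The state is a dict: "time_s": time; "joint_pos": joint angles; "qvel": joint speeds; "effort": joint torques, N m; "tcp_pos": TCP position; "tool_rot": TCP orientation; "contact_force": force on the tool from outside, world axes, zero at the start; "wrist_torque": the same for the moment, N m; "opening": finger opening in mm.
Only numpy, scipy, OpenCV 4.12 (cv2) and the standard library are available. Lean on these libraries where they do the work, as an engineer would, in place of code of your own. Each camera call takes 0.05 s, during which the arm holds its last target. There are 200 camera calls.

## Working session

There is one attempt and no reset: what is moved stays moved. The work goes in short steps, Python scripts to look and compute and a tool call to move; the robot and the scene stay as the last step left them, time stands still between calls to the robot, and variables do not carry over. Pictures are saved under pics/ and viewed, on a budget of 10 in all, crops included, one or two more only if the job needs it, and the job is handed in when it is done.

Besides the shell and the picture viewer there is one more tool, called after "Request:" by a JSON object that holds its "method" and its "body", one argument or row to a line. step_arm: Moves the arm, as the interface text tells. Its arguments: {"type":"object","properties":{"rows":{"type":"array","items":{"type":"array","items":{"type":"number"}}},"grip_force":{"type":"number"}},"required":["rows"]}

```bash
mkdir -p pics
python3 - <<'E'
from station import robot
import cv2,numpy as np,pickle
d={}
for n in("scene","top"):
    r=robot.get_image(n);d[n]=r
    print(n,r["vertical_fov"],r["cx"],r["cy"],r["D"],np.round(r["extrinsics"],4).tolist())
    cv2.imwrite(f"pics/{n}0.png",cv2.resize(r["image"][:,:,::-1],(800,600),interpolation=cv2.INTER_CUBIC))
pickle.dump(d,open("d0.pkl","wb"))
print(robot.observe())
E
```

```text
scene 57.46804595906357 253.1273635476195 186.7353924214789 [0.03076186 0.         0.         0.         0.        ] [[-0.515, 0.8572, 0.0023, 322.4215], [0.5025, 0.3041, -0.8093, -179.1701], [-0.6944, -0.4157, -0.5873, 1429.0743], [0.0, 0.0, 0.0, 1.0]]
top 51.48498466680075 255.02613339518666 190.80814083704658 [0.04572641 0.         0.         0.         0.        ] [[0.0066, -0.9999, 0.0124, -35.4825], [-0.9811, -0.0089, -0.1932, 583.2067], [0.1933, -0.0109, -0.9811, 1219.6469], [0.0, 0.0, 0.0, 1.0]]
{'time_s': 0.1, 'joint_pos': array([-5.48513297e+01,  2.33663946e+00,  4.80943226e+00, -2.41924133e-02,
       -9.25616271e+01, -1.91193670e+01]), 'qvel': array([-0.01611928, -0.05128284,  0.16656177,  0.05956965,  0.06135634,
       -0.06597635]), 'effort': array([-5.03631934e-03, -3.69345546e+01,  3.48282552e+01,  6.95180744e+00,
       -4.56994021e-03,  6.12037994e-06]), 'tcp_pos': array([ 165.76846438, -576.63579833,  403.77496708]), 'tool_rot': array([ 1.79908150e+02, -6.25982724e-03, -1.63969629e+02]), 'contact_force': array([ 0.17385685, -0.24511486, -0.50362941]), 'wrist_torque': array([-0.01046777, -0.01535584,  0.03352659]), 'opening': 85.33266855375987}
```

View pics/scene0.png

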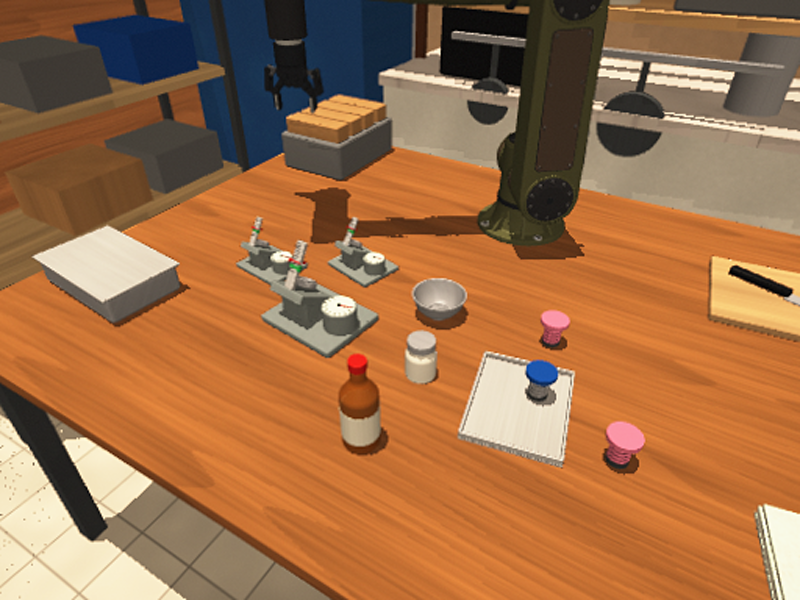

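View pics/top0.png

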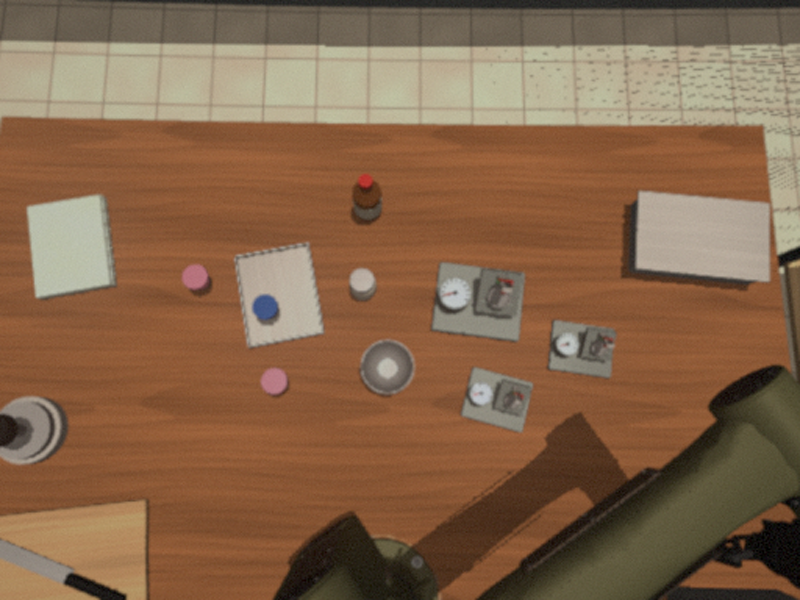

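The scene view shows the blue cap at (541,372) and the large tester at about (320,310). In the top view the cap is at (265,307) and the large tester is at about (480,300). Its gauge is on the left, so tester +y is roughly world +y.

```bash
cat > h.py <<'E'
import cv2,numpy as np
from scipy.spatial.transform import Rotation as Ro
from scipy.optimize import least_squares
def K(r):
    f=r["image"].shape[0]/2/np.tan(np.radians(r["vertical_fov"])/2)
    return np.array([[f,0,r["cx"]],[0,f,r["cy"]],[0,0,1]])
def proj(r,P):
    E=r["extrinsics"]
    return cv2.projectPoints(np.atleast_2d(P).astype(float),cv2.Rodrigues(E[:3,:3])[0],E[:3,3],K(r),np.array(r["D"]))[0][:,0]
def ray(r,uv):
    E=r["extrinsics"];n=cv2.undistortPoints(np.array([[uv]],float),K(r),np.array(r["D"]))[0,0]
    d=E[:3,:3].T@np.array([n[0],n[1],1]);return -E[:3,:3].T@E[:3,3],d/np.linalg.norm(d)
def atz(r,uv,z):
    c,d=ray(r,uv);return c+d*(z-c[2])/d[2]
def tri(obs):
    A=np.zeros((3,3));b=np.zeros(3)
    for r,uv in obs:
        c,d=ray(r,uv);M=np.eye(3)-np.outer(d,d);A+=M;b+=M@c
    return np.linalg.solve(A,b)
n8=lambda u,v:((u+.5)/1.5625-.5,(v+.5)/1.5625-.5)
def tool(R0):return Ro.from_euler("xyz",R0,degrees=True)
def go(obs,p,R):
    "shift (units) and rotvec (units) from the present pose to TCP p, rotation R"
    T=tool(obs["tool_rot"]);return np.round(T.inv().apply(p-obs["tcp_pos"])/50,3),np.round(np.degrees((T.inv()*R).as_rotvec())/5,3)
E
python3 - <<'E'
from h import *;import pickle
d=pickle.load(open("d0.pkl","rb"))
ob=[]
for n,(u,v) in(("scene",(541,372)),("top",(265,307))):
    im=d[n]["image"].astype(int);m=(im[:,:,2]>im[:,:,0]+50)&(im[:,:,2]>im[:,:,1]+35)
    c,l,s,ce=cv2.connectedComponentsWithStats(m.astype(np.uint8));x=n8(u,v)
    k=1+np.argmin(np.hypot(*(ce[1:]-x).T));print(n,s[k],ce[k]);ob.append((d[n],ce[k]))
p=tri(ob);print("cap",p,[proj(r,p)[0]-uv for r,uv in ob],atz(d["top"],ob[1][1],60))
C=[(440,263),(524,270),(518,340),(432,333)]; 
W=[atz(d["top"],n8(*c),16) for c in C];print(np.round(W,1))
for i in range(4):print(np.linalg.norm(W[i]-W[i-1]))
L=[(125,75),(-60,75),(-60,-75),(125,-75)]
def res(q):
    c,s=np.cos(q[2]),np.sin(q[2]);return np.concatenate([[q[0]+c*x-s*y-w[0],q[1]+s*x+c*y-w[1]] for (y,x),w in zip(L,W)])
q=least_squares(res,[450,-200,0]);print(q.x[:2],np.degrees(q.x[2]),q.fun)
for nm,c,z in(("sauce",(366,182),165),("bowl",(387,367),50),("salt",(362,279),80),("pink",(274,379),55),("pink2",(195,277),55)):print(nm,atz(d["top"],n8(*c),z))
E
```

```text
scene [337 231  20  16 253] [346.33992095 238.23715415]
top [162 190  15  14 160] [169.325   196.21875]
cap [563.64838905 242.16926959  55.73094068] [array([-0.0665462 , -0.00383871]), array([-0.05124287,  0.01395968])] [562.92194312 241.12735181  60.        ]
[[ 669.8 -119.3   16. ]
 [ 656.  -299.    16. ]
 [ 505.1 -281.5   16. ]
 [ 518.3 -101.6   16. ]]
152.5373827741874
180.2085583015239
151.85525733042422
180.44141493027126
[ 584.32524702 -232.71328954] -5.240088880701304 [ 0.64360642  4.21537345 -2.44777537 -0.33241951 -0.97053934 -4.07411457
  2.77470826  0.19116067]
sauce [792.08819485  35.43810122 165.        ]
bowl [443.58009386  -8.19201376  50.        ]
salt [618.36182057  44.05050241  80.        ]
pink [417.82773493 216.81484868  55.        ]
pink2 [624.86698204 387.26956378  55.        ]
```

```bash
cat >> h.py <<'E'
def tester(x,y,psi):
    "psi deg -> plate centre, axis a, placing tool rotation"
    Z=Ro.from_euler("z",psi,degrees=True)
    a=Z.apply([-.5,0,np.sqrt(.75)]);ty=Z.apply([0,1,0]);z=-a
    return np.array([x,y,80.]),a,Ro.from_matrix(np.column_stack([np.cross(ty,z),ty,z]))
E
python3 - <<'E'
from h import *;from station import robot
o=robot.observe();c,a,R=tester(584.3,-232.7,-5.2)
print(go(o,c+a*330,R),c+a*330)
E
```

```text
(array([-6.869,  5.493,  0.768]), array([ 1.129, -5.935,  4.144])) [ 419.97907423 -217.74562427  365.78838325]
```

Request:
{"method": "step_arm", "body": {
  "rows": [
    [-1,0.8,0.1,0.15,-0.8,0.55,1],
    [-2,1.6,0.2,0.3,-1.6,1.1,1],
    [-3,2.4,0.3,0.5,-2.6,1.8,1],
    [-4,3.2,0.45,0.65,-3.5,2.4,1],
    [-5,4,0.55,0.8,-4.3,3,1],
    [-6,4.8,0.65,1,-5.2,3.6,1],
    [-6.87,5.49,0.77,1.13,-5.94,4.14,1],
    [-6.87,5.49,0.77,1.13,-5.94,4.14,1]
  ]
}}

```text
time_s: 0.9
tcp_pos: [396.1, -249.8, 369.6]
tool_rot: [179.9, 30.3, 174.7]
contact_force: [0.9, -0.3, -0.6]
opening: 85.5
```

Request:
{"method": "step_arm", "body": {
  "rows": [
    [0,0,0,0,0,0,1]
  ]
}}

```text
time_s: 1.0
tcp_pos: [398.4, -244.9, 367.8]
tool_rot: [179.8, 30.2, 175.2]
contact_force: [-0.1, -0.4, -0.4]
opening: 85.2
```

Run:
```python
from h import *;from station import robot;import pickle
o=robot.observe();print(o);r=robot.get_image("wrist");pickle.dump((r,robot.observe()),open("w1.pkl","wb"))
c,a,R=tester(584.3,-232.7,-5.2);print(go(o,c+a*330,R),np.round(r["extrinsics"],3).tolist())
cv2.imwrite("pics/w1.png",cv2.resize(r["image"][:,:,::-1],(800,600),interpolation=cv2.INTER_CUBIC))
```

```text
{'time_s': 1.0, 'joint_pos': array([ -7.32493056, -31.94312833, -28.83495008,  -1.58998663,
       -62.96393589, -87.12176771]), 'qvel': array([-4.04836605, -1.78526033,  0.08333854, -0.82124931, -0.50626031,
        2.71604381]), 'effort': array([ 2.08028086, -9.8105979 , 36.38277769,  7.46463239,  1.83692638,
       -1.15134012]), 'tcp_pos': array([ 398.40441813, -244.93272888,  367.80732443]), 'tool_rot': array([179.83669447,  30.18288993, 175.16790338]), 'contact_force': array([-0.10402049, -0.43718763, -0.35240139]), 'wrist_torque': array([0.14689925, 1.47451244, 0.02181725]), 'opening': 85.18265524388244}
(array([-0.312,  0.578,  0.23 ]), array([0.07 , 0.036, 0.064])) [[0.083, 0.997, 0.003, 209.429], [0.672, -0.058, 0.738, -470.596], [0.736, -0.06, -0.674, -65.96], [0.0, 0.0, 0.0, 1.0]]
```

View pics/w1.png

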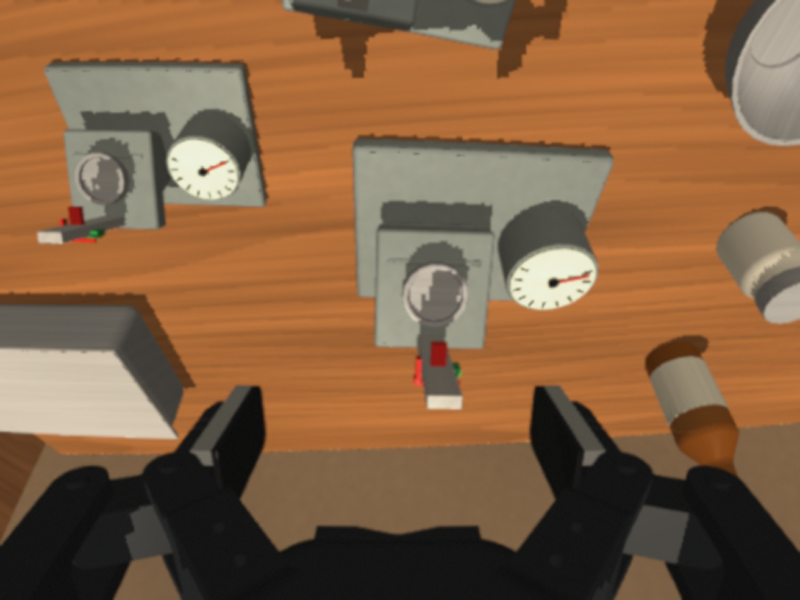

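The wrist view shows the large tester in the middle: the cup rim is centred at (436,293), the post top is at (445,402), and the robot-side base corners are at (357,140) and (610,152). The gauge face is at (552,280). I'll fit the pose from these points.

Run:
```python
from h import *;import pickle
d=pickle.load(open("d0.pkl","rb"));r,o=pickle.load(open("w1.pkl","rb"))
def pts(q):
    c,a,R=tester(*q);Z=Ro.from_euler("z",q[2],degrees=True);px=np.cross(Z.apply([0,1,0]),a)
    b=[c*[1,1,0]+Z.apply(v) for v in([-75,-60,16],[-75,125,16],[75,125,16],[75,-60,16],[0,88,66])]
    return np.array([c+5*a,c+80*a+39.5*px]+b)
ow=np.array([n8(*p) for p in[(436,293),(445,402),(357,140),(610,152)]])
ot=np.array([n8(*p) for p in[(432,333),(440,263),(524,270),(518,340)]])
# order in top: (-75,125),(75,125),(75,-60),(-75,-60)
fw=lambda q:(proj(r,pts(q)[:4])-ow).ravel()
ft=lambda q:(proj(d["top"],pts(q)[[3,4,5,2]])-ot).ravel()
for nm,f in(("w",fw),("t",ft),("both",lambda q:np.r_[fw(q),ft(q)])):
    s=least_squares(f,[584,-233,-5]);print(nm,s.x.round(2),s.fun.round(1))
    print((proj(r,pts(s.x))*1.5625).round().tolist())
```

```text
w [ 580.08 -233.16   -7.31] [-0.6  0.1 -0.4 -1.8 -4.   1.3  5.5  2.1]
[[435.0, 293.0], [444.0, 399.0], [350.0, 142.0], [618.0, 155.0], [556.0, 301.0], [355.0, 295.0], [553.0, 280.0]]
t [ 584.33 -232.64   -5.23] [-0.1 -0.8 -1.3 -0.2  0.1  0.7  1.2  0.3]
[[436.0, 297.0], [445.0, 403.0], [348.0, 150.0], [616.0, 154.0], [560.0, 301.0], [359.0, 300.0], [554.0, 281.0]]
both [ 580.72 -232.87   -6.8 ] [-0.3  0.5 -0.2 -1.4 -4.3  2.3  5.4  1.7 -0.5 -0.8 -0.5 -0.1  0.8  2.3
  0.7  1.8]
[[435.0, 293.0], [444.0, 400.0], [350.0, 143.0], [618.0, 154.0], [557.0, 301.0], [356.0, 296.0], [554.0, 280.0]]
```

Run:
```python
from h import *;import pickle
r,o=pickle.load(open("w1.pkl","rb"));E=r["extrinsics"];T=tool(o["tool_rot"])
C=-E[:3,:3].T@E[:3,3];print("cam",C,"in tool",T.inv().apply(C-o["tcp_pos"]),"\naxes in tool (rows x,y,z)",(E[:3,:3]@T.as_matrix()).round(3).tolist(),r["vertical_fov"],r["D"])
d=pickle.load(open("d0.pkl","rb"));im=d["scene"]["image"]
cv2.imwrite("pics/sc.png",cv2.resize(im[145:230,145:250,::-1],None,fx=7,fy=7,interpolation=cv2.INTER_CUBIC))
```

```text
cam [ 347.2540296  -240.06613097  302.41548189] in tool [76.87870204  2.2906684  31.72286769] 
axes in tool (rows x,y,z) [[0.001, 1.0, -0.002], [-0.954, 0.0, -0.299], [-0.299, 0.002, 0.954]] 65.87651313411723 [-0.07651536  0.          0.          0.          0.        ]
```

View pics/sc.png

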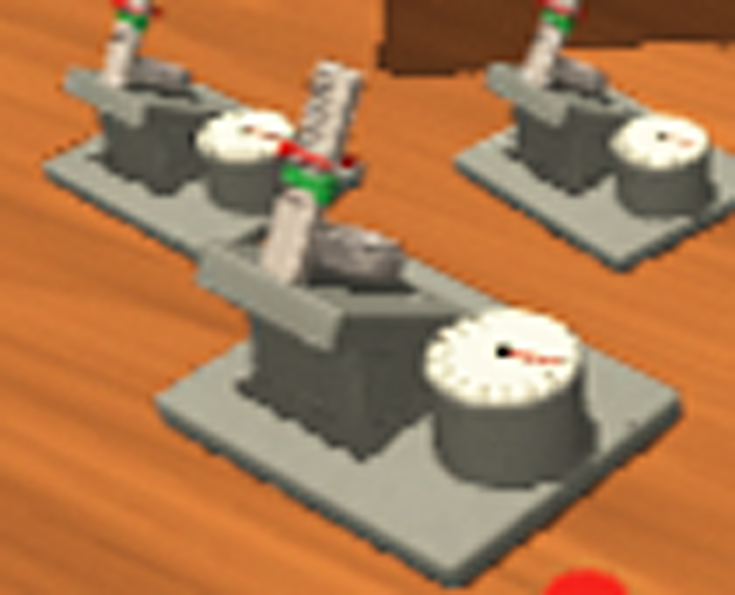

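The scene crop shows the rider just above the green band on the post's back at this tester. A wrist view from the +y robot side will give the heights more precisely.

```bash
cat >> h.py <<'E'
MC=np.array([[0,1,0],[-.954,0,-.299],[-.299,0,.954]]);PC=np.array([76.9,2.3,31.7])
def camlook(t,d,dist):
    d=np.array(d,float)/np.linalg.norm(d);x=np.cross([0,0,1.],d);x/=np.linalg.norm(x)
    R=Ro.from_matrix(np.array([x,np.cross(d,x),d]).T@MC);return np.array(t)-dist*d-R.apply(PC),R
E
python3 - <<'E'
from h import *;from station import robot
o=robot.observe();p,R=camlook([600,-234,120],[.624,-.744,-.243],260)
print(p,R.as_euler("xyz",degrees=True),p+R.apply([0,0,173]),R.as_matrix()[:,2],go(o,p,R))
E
```

```text
[444.56320967 -52.25066038 265.2604777 ] [180.          58.5484935  129.98688624] [ 539.40198428 -165.32766089  174.99310382] [ 0.54820101 -0.65362428 -0.52177673] (array([0.514, 3.952, 2.098]), array([ 6.39 , -5.38 ,  6.504]))
```

Request:
{"method": "step_arm", "body": {
  "rows": [
    [0.05,0.5,0.26,0.8,-0.67,0.81,1],
    [0.13,1,0.52,1.6,-1.34,1.62,1],
    [0.2,1.5,0.8,2.4,-2,2.44,1],
    [0.26,2,1.05,3.2,-2.7,3.25,1],
    [0.32,2.5,1.3,4,-3.4,4.07,1],
    [0.38,3,1.6,4.8,-4,4.9,1],
    [0.45,3.5,1.85,5.6,-4.7,5.7,1],
    [0.51,3.95,2.1,6.39,-5.38,6.5,1]
  ]
}}

```text
time_s: 1.85
tcp_pos: [414.5, -119.6, 318.8]
tool_rot: [-175.6, 51.3, 143.3]
contact_force: [0.5, -0.7, 0.6]
opening: 85.3
```

Run:
```python
from h import *;from station import robot;import pickle
o=robot.observe();p,R=camlook([600,-234,120],[.624,-.744,-.243],260)
print(o["joint_pos"],go(o,p,R))
```

```text
[  15.93858293  -44.37279318  -61.88846171   54.74685686  -54.5934511
 -171.08271839] (array([1.038, 1.467, 0.304]), array([ 1.296, -1.376,  1.579]))
```

Request:
{"method": "step_arm", "body": {
  "rows": [
    [0,0,0,0,0,0,1],
    [0,0,0,0,0,0,1]
  ]
}}

```text
time_s: 2.05
tcp_pos: [414.3, -120.7, 318.9]
tool_rot: [-175.6, 51.3, 143.1]
contact_force: [-0.9, -0.1, -0.2]
opening: 85.4
```

Run:
```python
from h import *;from station import robot;import pickle
r=robot.get_image("wrist");o=robot.observe();pickle.dump((r,o),open("w2.pkl","wb"));print(o["tcp_pos"],o["tool_rot"])
uv=proj(r,[[595,-234,115]])[0];print(uv)
u,v=np.clip(uv,[80,60],[432,324]).astype(int)
print(u,v);cv2.imwrite("pics/w2.png",cv2.rotate(cv2.resize(r["image"][v-60:v+60,u-80:u+80,::-1],(800,600),interpolation=cv2.INTER_CUBIC),cv2.ROTATE_180))
```

```text
[ 414.37327781 -120.50182457  318.37601937] [-175.58951392   51.26796329  143.16687544]
[299.10611617 160.80132471]
299 160
```

View pics/w2.png

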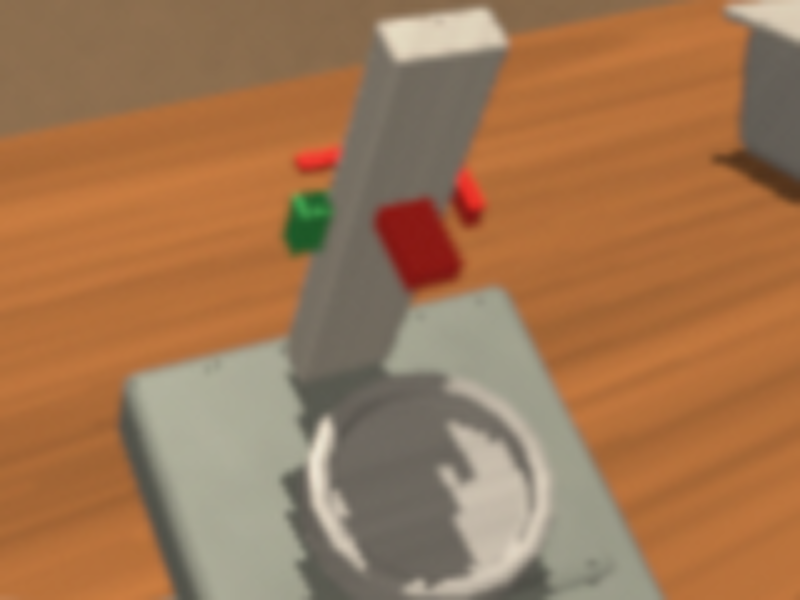

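The close view, rotated upright, shows the post top corners at about (375,25), (487,8), (507,43) and (397,62). The green band block is at x 287–330, y 195–250, the red tab at (378–462, 200–288), and the cup rim at x 308–550, y 375–595. I'll fit from these, using colour masks.

```bash
cat > fit.py <<'E'
from h import *;import pickle
d=pickle.load(open("d0.pkl","rb"));w1,_=pickle.load(open("w1.pkl","rb"));w2,_=pickle.load(open("w2.pkl","rb"));sc=d["scene"]
cr=lambda X,Y:(299-80+(799-X+.5)/5-.5,160-60+(599-Y+.5)/5-.5)
cs=lambda X,Y:(145+(X+.5)/7-.5,145+(Y+.5)/7-.5)
def W(q,l):
    c,a,R=tester(*q[:3]);M=R.as_matrix()*[-1,1,-1];return c+np.array(l,float)@M.T
top=[[35,10,80],[35,-10,80],[44,10,80],[44,-10,80]]
o2=np.array([cr(*p) for p in[(397,62),(507,43),(375,25),(487,8),(430,485)]])
o1=np.array([n8(436,293),n8(445,402)])
f2=lambda q:(proj(w2,W(q,top+[[0,0,5]]))-o2).ravel()
f1=lambda q:(proj(w1,W(q,[[0,0,5],[39.5,0,80]]))-o1).ravel()
E
python3 - <<'E'
from fit import *
for nm,f in(("w2",f2),("w1+w2",lambda q:np.r_[f2(q),f1(q)])):
    s=least_squares(f,[582,-233,-6]);q=s.x;print(nm,q.round(2),s.fun.round(1))
    g=lambda p:(lambda n:[round(799-(n[0]-219+.5)*5+.5),round(599-(n[1]-100+.5)*5+.5)])(proj(w2,W(q,[p]))[0])
    print("rim",[g([21*np.cos(t),21*np.sin(t),5]) for t in(0,np.pi/2,np.pi,-np.pi/2)],"post foot",g([35,10,0]))
    for h in(42,44,46):print("tab",h,[g([20,5,h]),g([20,-5,h]),g([35,5,h]),g([35,-5,h])])
    # green: two-view, unknown position of left (+y) block; wrist rays at px
    c,a,R=tester(*q);M=R.as_matrix()*[-1,1,-1]
    for n,uv in(("gtop-out",(295,197)),("gbot-out",(288,250)),("gtop-in",(327,212)),("gbot-in",(322,247)),("red+y",(298,160))):
        C,dd=ray(w2,cr(*uv));Cl=M.T@(C-c);dl=M.T@dd
        print(n,[(Cl+dl*((x-Cl[0])/dl[0])).round(1).tolist() for x in(36,40,44,47)])
    gs=lambda p:((proj(sc,W(q,[p]))[0]-145+.5)*7-.5).round().tolist()
    print("scene post top",gs([39.5,0,80]),"rim",gs([0,0,5]),"back h=34",[gs([46,y,34]) for y in(10,-10)])
for n,r in(("scene",sc),):
    im=r["image"].astype(int)[150:200,180:205]
    for nm,m in(("g",(im[:,:,1]>im[:,:,0]+40)),("r",(im[:,:,0]>im[:,:,1]+110)&(im[:,:,0]>im[:,:,2]+90))):
        v,u=np.nonzero(m);print(nm,len(u),u.mean()+180,v.mean()+150,u.min()+180,u.max()+180,v.min()+150,v.max()+150)
E
```

```text
w2 [ 581.97 -231.39   -4.16] [ 0.  -0.7 -0.6 -0.6  0.5  0.4  0.5  0.5 -0.4  0.3]
rim [[383, 387], [324, 521], [485, 586], [531, 449]] post foot [299, 354]
tab 42 [[409, 282], [461, 268], [371, 212], [423, 200]]
tab 44 [[411, 275], [464, 261], [374, 205], [426, 193]]
tab 46 [[414, 268], [467, 254], [377, 198], [429, 186]]
gtop-out [[36.0, 20.2, 50.0], [40.0, 17.4, 44.1], [44.0, 14.5, 38.2], [47.0, 12.4, 33.8]]
gbot-out [[36.0, 18.5, 35.0], [40.0, 15.6, 28.6], [44.0, 12.8, 22.2], [47.0, 10.6, 17.5]]
gtop-in [[36.0, 13.2, 43.7], [40.0, 10.1, 37.6], [44.0, 7.1, 31.5], [47.0, 4.8, 26.9]]
gbot-in [[36.0, 11.9, 33.4], [40.0, 8.8, 26.9], [44.0, 5.7, 20.5], [47.0, 3.4, 15.7]]
red+y [[36.0, 21.6, 59.8], [40.0, 18.8, 54.3], [44.0, 16.1, 48.7], [47.0, 14.0, 44.5]]
scene post top [349.0, 64.0] rim [362.0, 234.0] back h=34 [[328.0, 175.0], [293.0, 160.0]]
w1+w2 [ 582.18 -231.78   -4.38] [-0.2 -0.5 -0.8 -0.4  0.2  0.6  0.2  0.6 -0.6  0.6  0.6  1.3  0.8 -0.6]
rim [[385, 386], [326, 519], [485, 585], [532, 448]] post foot [301, 353]
tab 42 [[410, 281], [462, 267], [373, 211], [425, 200]]
tab 44 [[413, 274], [465, 260], [375, 204], [428, 192]]
tab 46 [[415, 267], [468, 253], [378, 197], [430, 185]]
gtop-out [[36.0, 20.4, 49.8], [40.0, 17.6, 43.9], [44.0, 14.8, 38.0], [47.0, 12.7, 33.6]]
gbot-out [[36.0, 18.7, 34.7], [40.0, 15.9, 28.3], [44.0, 13.1, 22.0], [47.0, 10.9, 17.2]]
gtop-in [[36.0, 13.4, 43.4], [40.0, 10.4, 37.4], [44.0, 7.4, 31.3], [47.0, 5.1, 26.7]]
gbot-in [[36.0, 12.1, 33.1], [40.0, 9.1, 26.7], [44.0, 6.0, 20.3], [47.0, 3.8, 15.5]]
red+y [[36.0, 21.8, 59.6], [40.0, 19.1, 54.0], [44.0, 16.3, 48.5], [47.0, 14.3, 44.3]]
scene post top [348.0, 64.0] rim [361.0, 234.0] back h=34 [[326.0, 175.0], [291.0, 160.0]]
g 24 188.91666666666666 170.66666666666666 185 192 169 173
r 10 188.1 166.5 185 194 165 168
```

```bash
cat > gf.py <<'E'
from fit import *
from scipy.optimize import minimize
q=np.array([582.1,-231.6,-4.3])
def box(x0,x1,y,h0,h1):return [[a,b,c] for a in(x0,x1) for b in(-y,y) for c in(h0,h1)]
S=16
def hull(r,P,off,shape):
    uv=(proj(r,W(q,P))-off+.5)*S-.5;m=np.zeros((shape[0]*S,shape[1]*S),np.uint8)
    cv2.fillConvexPoly(m,cv2.convexHull(uv.astype(np.float32)).astype(np.int32),1);return m
def obs(r,y0,y1,x0,x1):
    im=r["image"][y0:y1,x0:x1].astype(float);return np.clip((im[:,:,1]-np.maximum(im[:,:,0],im[:,:,2]))/ (0.6*im.max(2)),0,1)
views=[(w2,(170,185,308,326),True),(sc,(162,182,178,200),False)]
O=[obs(r,*b) for r,b,_ in views];print([o.sum().round(1) for o in O])
def ren(p,k):
    r,b,occ=views[k];x0,x1,y,m=p[:4];off=np.array([b[2],b[0]])-np.array(p[4+2*k:6+2*k]);sh=O[k].shape
    g=hull(r,box(x0,x1,y,m-3,m+3),off,sh)
    if occ:g=g&~hull(r,box(35,44,10,0,80),off,sh)&1&(1-hull(r,box(20,35,5,38,42.5),off,sh))
    return cv2.resize(g.astype(float),None,fx=1/S,fy=1/S,interpolation=cv2.INTER_AREA)
if __name__=="__main__":
    best=[]
    def cost(z):
        p=[z[0],z[1],z[2],z[3],0,0,z[4],z[5]];return sum(((cv2.GaussianBlur(ren(p,k),(0,0),.5)-cv2.GaussianBlur(O[k],(0,0),.3))**2).sum() for k in(0,1))+(z[4]**2+z[5]**2)*.3
    for z0 in([34,46,13,33,0,0],[44,47,14,34,0,0],[38,46,15,33,0,0],[34,45,12,35,0,0]):
        s=minimize(cost,z0,method="Nelder-Mead",options=dict(initial_simplex=np.array(z0)+np.vstack([np.zeros(6),np.diag([3,3,2,2,.7,.7])]),maxiter=500));print(s.x.round(2),round(s.fun,3))
    np.set_printoptions(linewidth=200);print((O[0]*9).astype(int));print((O[1]*9).astype(int)[4:14])
E
python3 gf.py
```

```text
[np.float64(69.8), np.float64(23.9)]
[39.11 46.84 13.02 29.83 -0.21  0.76] 26.981
[38.63 47.91 12.45 28.55 -0.14  0.29] 26.813
[39.75 46.7  13.3  30.21 -0.15  0.79] 26.954
[37.78 46.07 13.58 30.98 -0.81  0.97] 27.282
[[0 0 0 0 0 0 2 5 6 6 6 7 4 0 0 0 0 0]
 [0 0 0 0 0 0 4 7 8 8 8 8 7 0 0 0 0 0]
 [0 0 0 0 0 1 5 7 8 8 8 8 8 3 0 0 0 0]
 [0 0 0 0 0 2 6 8 8 8 8 8 8 3 0 0 0 0]
 [0 0 0 0 0 3 7 8 8 8 8 8 8 2 0 0 0 0]
 [0 0 0 0 1 5 7 8 8 8 8 8 7 0 0 0 0 0]
 [0 0 0 0 2 6 7 7 7 7 7 7 5 0 0 0 0 0]
 [0 0 0 0 4 7 7 7 7 7 7 7 4 0 0 0 0 0]
 [0 0 0 0 3 6 7 7 7 7 7 7 3 0 0 0 0 0]
 [0 0 0 0 2 5 7 7 7 7 7 7 2 0 0 0 0 0]
 [0 0 0 0 0 3 7 8 7 6 5 4 0 0 0 0 0 0]
 [0 0 0 0 0 0 1 0 0 0 0 0 0 0 0 0 0 0]
 [0 0 0 0 0 0 0 0 0 0 0 0 0 0 0 0 0 0]
 [0 0 0 0 0 0 0 0 0 0 0 0 0 0 0 0 0 0]
 [0 0 0 0 0 0 0 0 0 0 0 0 0 0 0 0 0 0]]
[[0 0 0 0 0 0 0 0 0 0 0 0 0 0 0 0 0 0 0 0 0 0]
 [0 0 0 0 0 0 0 0 0 0 0 0 0 0 0 0 0 0 0 0 0 0]
 [0 0 0 0 0 0 0 3 4 0 0 0 0 0 0 0 0 0 0 0 0 0]
 [0 0 0 0 0 0 0 7 9 8 3 0 0 0 0 0 0 0 0 0 0 0]
 [0 0 0 0 0 0 0 6 8 9 8 6 6 7 7 2 0 0 0 0 0 0]
 [0 0 0 0 0 0 0 0 3 7 8 9 9 9 8 4 0 0 0 0 0 0]
 [0 0 0 0 0 0 0 0 0 0 0 3 9 9 7 1 0 0 0 0 0 0]
 [0 0 0 0 0 0 0 0 0 0 0 0 7 9 4 0 0 0 0 0 0 0]
 [0 0 0 0 0 0 0 0 0 0 0 0 0 0 0 0 0 0 0 0 0 0]
 [0 0 0 0 0 0 0 0 0 0 0 0 0 0 0 0 0 0 0 0 0 0]]
```

```bash
sed -i 's/(170,185,308,326)/(163,185,306,328)/' gf.py; python3 gf.py | head -30
```

```text
[np.float64(70.3), np.float64(23.9)]
[37.54 46.52 13.37 30.66 -0.67  0.89] 27.266
[40.09 47.51 12.76 29.1  -0.07  0.51] 27.004
[39.88 46.46 13.45 30.56 -0.17  0.97] 27.257
[36.7  46.12 13.49 30.98 -0.8   1.01] 27.489
[[0 0 0 0 0 0 0 0 0 0 0 0 0 0 0 0 0 0 0 0 0 0]
 [0 0 0 0 0 0 0 0 0 0 0 0 0 0 0 0 0 0 0 0 0 0]
 [0 0 0 0 0 0 0 0 0 0 0 0 0 0 0 0 0 0 0 0 0 0]
 [0 0 0 0 0 0 0 0 0 0 0 0 0 0 0 0 0 0 0 0 0 0]
 [0 0 0 0 0 0 0 0 0 0 0 0 0 0 0 0 0 0 0 0 0 0]
 [0 0 0 0 0 0 0 0 0 0 0 0 0 0 0 0 0 0 0 0 0 0]
 [0 0 0 0 0 0 0 0 0 1 1 0 0 1 0 0 0 0 0 0 0 0]
 [0 0 0 0 0 0 0 0 2 5 6 6 6 7 4 0 0 0 0 0 0 0]
 [0 0 0 0 0 0 0 0 4 7 8 8 8 8 7 0 0 0 0 0 0 0]
 [0 0 0 0 0 0 0 1 5 7 8 8 8 8 8 3 0 0 0 0 0 0]
 [0 0 0 0 0 0 0 2 6 8 8 8 8 8 8 3 0 0 0 0 0 0]
 [0 0 0 0 0 0 0 3 7 8 8 8 8 8 8 2 0 0 0 0 0 0]
 [0 0 0 0 0 0 1 5 7 8 8 8 8 8 7 0 0 0 0 0 0 0]
 [0 0 0 0 0 0 2 6 7 7 7 7 7 7 5 0 0 0 0 0 0 0]
 [0 0 0 0 0 0 4 7 7 7 7 7 7 7 4 0 0 0 0 0 0 0]
 [0 0 0 0 0 0 3 6 7 7 7 7 7 7 3 0 0 0 0 0 0 0]
 [0 0 0 0 0 0 2 5 7 7 7 7 7 7 2 0 0 0 0 0 0 0]
 [0 0 0 0 0 0 0 3 7 8 7 6 5 4 0 0 0 0 0 0 0 0]
 [0 0 0 0 0 0 0 0 1 0 0 0 0 0 0 0 0 0 0 0 0 0]
 [0 0 0 0 0 0 0 0 0 0 0 0 0 0 0 0 0 0 0 0 0 0]
 [0 0 0 0 0 0 0 0 0 0 0 0 0 0 0 0 0 0 0 0 0 0]
 [0 0 0 0 0 0 0 0 0 0 0 0 0 0 0 0 0 0 0 0 0 0]]
[[0 0 0 0 0 0 0 0 0 0 0 0 0 0 0 0 0 0 0 0 0 0]
 [0 0 0 0 0 0 0 0 0 0 0 0 0 0 0 0 0 0 0 0 0 0]
 [0 0 0 0 0 0 0 3 4 0 0 0 0 0 0 0 0 0 0 0 0 0]
```

```bash
cat > gf2.py <<'E'
import gf;from gf import *
gf.views=views=[(w2,(163,185,306,328),True),(w1,(225,250,262,305),True),(sc,(162,182,178,200),False)]
gf.O=O=[obs(r,*b) for r,b,_ in views];print([o.sum().round(1) for o in O])
np.set_printoptions(linewidth=200);print((O[1]*9).astype(int)[4:22,20:36])
off=[0,0,-.7,-.4,-1.1,.7]
B=[cv2.GaussianBlur(o,(0,0),.3) for o in O]
def cs_(z,ks=(0,1)):
    o=list(off);o[2]+=z[4];o[3]+=z[5]
    return [((cv2.GaussianBlur(ren(list(z[:4])+o,k),(0,0),.5)-B[k])**2).sum() for k in ks]
for z0 in([36,46,13,33],[42,47,14,34],[38,46,13.5,36],[36,45,12,30]):
    z0=z0+[0,0];s=minimize(lambda z:sum(cs_(z))+.5*(z[4]**2+z[5]**2),z0,method="Nelder-Mead",options=dict(initial_simplex=np.array(z0)+np.vstack([np.zeros(6),np.diag([3,3,2,2,.7,.7])]),maxiter=600));print(s.x.round(2),round(s.fun,3),np.round(cs_(s.x,(0,1,2)),2))
for m in range(28,40,2):
    s=min((minimize(lambda z:sum(cs_([z[0],z[1],z[2],m,z[3],z[4]]))+.5*(z[3]**2+z[4]**2),[c-4,c+4,13.3,0,0],method="Nelder-Mead",options=dict(initial_simplex=np.array([c-4,c+4,13.3,0,0])+np.vstack([np.zeros(5),np.diag([2,2,1,.7,.7])]))) for c in(39,42,45)),key=lambda s:s.fun);print(m,s.x.round(2),round(s.fun,2))
E
python3 gf2.py
```

```text
[np.float64(70.3), np.float64(23.9)]
[np.float64(70.3), np.float64(19.8), np.float64(23.9)]
[[0 0 0 0 0 0 0 0 0 0 0 0 0 0 0 0]
 [0 0 0 0 0 0 0 0 0 0 0 0 0 0 0 0]
 [0 0 0 0 0 0 0 0 0 0 0 0 0 0 0 0]
 [0 0 0 0 0 0 0 0 0 0 0 0 0 0 0 0]
 [0 0 0 0 0 0 0 1 4 7 5 0 0 0 0 0]
 [0 0 0 0 0 0 0 0 4 7 8 1 0 0 0 0]
 [0 0 0 0 0 0 0 0 2 6 8 4 0 0 0 0]
 [0 0 0 0 0 0 0 0 2 6 7 6 1 0 0 0]
 [0 0 0 0 0 0 0 0 2 6 7 7 3 0 0 0]
 [0 0 0 0 0 0 0 0 0 4 7 7 4 0 0 0]
 [0 0 0 0 0 0 0 0 0 2 7 7 4 0 0 0]
 [0 0 0 0 0 0 0 0 0 1 4 4 2 0 0 0]
 [0 0 0 0 0 0 0 0 0 0 0 0 0 0 0 0]
 [0 0 0 0 0 0 0 0 0 0 0 0 0 0 0 0]
 [0 0 0 0 0 0 0 0 0 0 0 0 0 0 0 0]
 [0 0 0 0 0 0 0 0 0 0 0 0 0 0 0 0]
 [0 0 0 0 0 0 0 0 0 0 0 0 0 0 0 0]
 [0 0 0 0 0 0 0 0 0 0 0 0 0 0 0 0]]
[41.31 46.05 13.12 30.68 -0.43  0.66] 47.8 [26.39 21.1   4.19]
[45.88 41.19 13.22 31.15 -0.23  1.56] 48.404 [26.51 20.65  4.14]
[41.13 45.96 13.2  31.14 -0.43  0.52] 47.645 [26.35 21.07  4.09]
[4.391e+01 5.309e+01 8.930e+00 2.091e+01 3.000e-02 1.700e-01] 38.487 [25.04 13.43 32.32]
28 [40.42 48.72 10.67 -0.47 -0.12] 46.85
30 [41.98 45.91 13.23 -0.24  0.97] 48.56
32 [40.93 45.52 13.59 -0.85  0.53] 47.7
34 [40.67 44.38 14.18 -1.41  0.53] 49.85
36 [39.54 43.03 14.44 -1.36  1.  ] 53.21
38 [40.51 41.81 15.02 -1.66  0.34] 56.77
```

```bash
sed -i 's/^def box.*/def box(x0,x1,y,h0,h1,ym=None):\n    return [[a,b,c] for a in(x0,x1) for b in(-y if ym is None else ym,y) for c in(h0,h1)]/; s/box(x0,x1,y,m-3,m+3)/box(x0,x1,y,m-3,m+3,-9.)/' gf.py; python3 gf2.py | tail -10
```

```text
[39.45 45.37 14.16 32.32 -1.15  1.3 ] 27.611 [24.82  1.28  5.25]
[45.49 39.37 14.1  32.13 -1.1   1.57] 27.809 [24.74  1.24  4.89]
[39.3  45.21 14.19 32.53 -1.18  1.26] 27.617 [24.76  1.37  6.03]
[39.88 45.45 14.23 32.15 -1.24  0.68] 28.183 [25.24  1.94  4.92]
28 [41.02 47.61 13.04 -0.55  1.25] 35.29
30 [40.44 46.57 13.7  -0.68  1.3 ] 29.88
32 [39.6  45.49 14.08 -1.05  1.38] 27.63
34 [39.29 44.31 14.67 -1.53  0.87] 28.61
36 [38.24 43.11 15.17 -1.76  1.22] 31.53
38 [37.97 42.05 15.49 -2.18  0.64] 37.17
```

```bash
cat > gf3.py <<'E'
import gf;from gf import *
gf.views=[(w2,(163,185,300,328),True)];gf.O=[obs(*[w2],163,185,300,328)]
np.set_printoptions(linewidth=220)
print((ren([39.5,45.4,14.1,32.3,0,0],0)*9).astype(int)[4:]);print((gf.O[0]*9).astype(int)[4:])
E
python3 gf3.py
```

```text
[np.float64(70.3), np.float64(23.9)]
[[0 0 0 0 0 0 0 0 0 0 0 0 0 0 0 0 0 0 0 0 0 0 0 0 0 0 0 0]
 [0 0 0 0 0 0 0 0 0 0 0 0 0 0 0 0 0 0 0 0 0 0 0 0 0 0 0 0]
 [0 0 0 0 0 0 0 0 0 0 0 0 0 0 0 0 0 0 0 0 0 0 0 0 0 0 0 0]
 [0 0 0 0 0 0 0 0 0 0 0 0 0 0 0 0 0 0 3 1 0 0 0 0 0 0 0 0]
 [0 0 0 0 0 0 0 0 0 0 0 0 0 0 0 0 0 0 8 5 0 0 0 0 0 0 0 0]
 [0 0 0 0 0 0 0 0 0 0 0 0 0 0 0 0 0 2 9 8 1 0 0 0 0 0 0 0]
 [0 0 0 0 0 0 0 0 0 0 0 0 0 0 0 0 0 5 9 9 5 0 0 0 0 0 0 0]
 [0 0 0 0 0 0 0 0 0 0 0 0 0 0 0 0 0 8 9 9 8 1 0 0 0 0 0 0]
 [0 0 0 0 0 0 0 0 0 0 0 0 0 0 0 0 2 9 9 9 9 5 0 0 0 0 0 0]
 [0 0 0 0 0 0 0 0 0 0 0 0 0 0 0 0 5 9 9 9 9 4 0 0 0 0 0 0]
 [0 0 0 0 0 0 0 0 0 0 0 0 0 0 0 0 7 9 9 9 9 1 0 0 0 0 0 0]
 [0 0 0 0 0 0 0 0 0 0 0 0 0 0 0 1 9 9 9 9 7 0 0 0 0 0 0 0]
 [0 0 0 0 0 0 0 0 0 0 0 0 0 0 0 4 9 9 9 9 5 0 0 0 0 0 0 0]
 [0 0 0 0 0 0 0 0 0 0 0 0 0 0 0 6 6 4 2 0 0 0 0 0 0 0 0 0]
 [0 0 0 0 0 0 0 0 0 0 0 0 0 0 0 0 0 0 0 0 0 0 0 0 0 0 0 0]
 [0 0 0 0 0 0 0 0 0 0 0 0 0 0 0 0 0 0 0 0 0 0 0 0 0 0 0 0]
 [0 0 0 0 0 0 0 0 0 0 0 0 0 0 0 0 0 0 0 0 0 0 0 0 0 0 0 0]
 [0 0 0 0 0 0 0 0 0 0 0 0 0 0 0 0 0 0 0 0 0 0 0 0 0 0 0 0]]

[... 362 characters left out ...]
0 0 0 0 0 0 0 0 0 0 2 6 8 8 8 8 8 8 3 0 0 0 0 0 0]
 [0 0 0 0 0 0 0 0 0 0 0 0 0 3 7 8 8 8 8 8 8 2 0 0 0 0 0 0]
 [0 0 0 0 0 0 0 0 0 0 0 0 1 5 7 8 8 8 8 8 7 0 0 0 0 0 0 0]
 [0 0 0 0 0 0 0 0 0 0 0 0 2 6 7 7 7 7 7 7 5 0 0 0 0 0 0 0]
 [0 0 0 0 0 0 0 0 0 0 0 0 4 7 7 7 7 7 7 7 4 0 0 0 0 0 0 0]
 [0 0 0 0 0 0 0 0 0 0 0 0 3 6 7 7 7 7 7 7 3 0 0 0 0 0 0 0]
 [0 0 0 0 0 0 0 0 0 0 0 0 2 5 7 7 7 7 7 7 2 0 0 0 0 0 0 0]
 [0 0 0 0 0 0 0 0 0 0 0 0 0 3 7 8 7 6 5 4 0 0 0 0 0 0 0 0]
 [0 0 0 0 0 0 0 0 0 0 0 0 0 0 1 0 0 0 0 0 0 0 0 0 0 0 0 0]
 [0 0 0 0 0 0 0 0 0 0 0 0 0 0 0 0 0 0 0 0 0 0 0 0 0 0 0 0]
 [0 0 0 0 0 0 0 0 0 0 0 0 0 0 0 0 0 0 0 0 0 0 0 0 0 0 0 0]
 [0 0 0 0 0 0 0 0 0 0 0 0 0 0 0 0 0 0 0 0 0 0 0 0 0 0 0 0]]
```

The occlusion model was wrong: the block sits on the post's +y side, nearer the camera. I'll refit without occlusion.

```bash
sed -i 's/m+3,-9.)/m+3,10.)/; s/    if occ:g=.*//' gf.py; sed -i 's/(w1,(225,250,262,305),True)/(w1,(225,250,262,305),True)/' gf2.py; python3 gf2.py | tail -10;sed -i 's/print((ren.*/print((ren([35,46,14.1,33,0,0],0)*9).astype(int)[4:])/' gf3.py; python3 gf3.py | sed -n 2,19p
```

```text
[ 3.950e+01  4.536e+01  1.376e+01  3.247e+01 -1.000e-02  5.500e-01] 16.064 [ 9.92  5.99 13.22]
[39.22 45.14 13.66 32.79  0.12  0.89] 15.31 [ 9.88  5.03 13.4 ]
[39.21 45.21 13.54 32.66  0.18  1.17] 15.454 [10.27  4.48 13.37]
[39.45 45.2  13.62 32.66  0.11  0.95] 15.283 [10.42  4.41 13.42]
28 [41.37 47.45 12.35  1.04  0.82] 24.84
30 [40.32 46.29 13.1   0.6   1.05] 18.81
32 [39.29 45.45 13.5   0.24  1.12] 15.48
34 [38.94 44.33 14.17 -0.54  0.91] 16.42
36 [38.49 43.06 14.84 -0.71  1.07] 21.4
38 [38.03 41.72 15.45 -1.26  0.73] 30.45
[[0 0 0 0 0 0 0 0 0 0 0 0 0 3 5 7 8 2 0 0 0 0 0 0 0 0 0 0]
 [0 0 0 0 0 0 0 0 0 0 0 0 5 9 9 9 9 7 0 0 0 0 0 0 0 0 0 0]
 [0 0 0 0 0 0 0 0 0 0 0 0 8 9 9 9 9 9 2 0 0 0 0 0 0 0 0 0]
 [0 0 0 0 0 0 0 0 0 0 0 2 9 9 9 9 9 9 7 0 0 0 0 0 0 0 0 0]
 [0 0 0 0 0 0 0 0 0 0 0 5 9 9 9 9 9 9 9 2 0 0 0 0 0 0 0 0]
 [0 0 0 0 0 0 0 0 0 0 0 5 9 9 9 9 9 9 9 7 0 0 0 0 0 0 0 0]
 [0 0 0 0 0 0 0 0 0 0 0 0 8 9 9 9 9 9 9 9 2 0 0 0 0 0 0 0]
 [0 0 0 0 0 0 0 0 0 0 0 0 5 9 9 9 9 9 9 9 6 0 0 0 0 0 0 0]
 [0 0 0 0 0 0 0 0 0 0 0 0 0 8 9 9 9 9 9 9 9 2 0 0 0 0 0 0]
 [0 0 0 0 0 0 0 0 0 0 0 0 0 4 9 9 9 9 9 9 9 6 0 0 0 0 0 0]
 [0 0 0 0 0 0 0 0 0 0 0 0 0 0 8 9 9 9 9 9 9 5 0 0 0 0 0 0]
 [0 0 0 0 0 0 0 0 0 0 0 0 0 0 4 9 9 9 9 9 9 2 0 0 0 0 0 0]
 [0 0 0 0 0 0 0 0 0 0 0 0 0 0 0 8 9 9 9 9 8 0 0 0 0 0 0 0]
 [0 0 0 0 0 0 0 0 0 0 0 0 0 0 0 4 9 9 9 9 6 0 0 0 0 0 0 0]
 [0 0 0 0 0 0 0 0 0 0 0 0 0 0 0 0 6 5 3 1 0 0 0 0 0 0 0 0]
 [0 0 0 0 0 0 0 0 0 0 0 0 0 0 0 0 0 0 0 0 0 0 0 0 0 0 0 0]
 [0 0 0 0 0 0 0 0 0 0 0 0 0 0 0 0 0 0 0 0 0 0 0 0 0 0 0 0]
 [0 0 0 0 0 0 0 0 0 0 0 0 0 0 0 0 0 0 0 0 0 0 0 0 0 0 0 0]]
```

Mark is about 33 mm (±1) above the plate; I'll check this again later. Now to hover over the spring.

```bash
cat >> h.py <<'E'
def down(yaw):return Ro.from_euler("xyz",[180,0,yaw],degrees=True)
E
python3 - <<'E'
from h import *;from station import robot
o=robot.observe();print(go(o,np.array([563.5,242,330]),down(-157)))
E
```

```text
(array([ 1.044,  7.44 , -2.253]), array([ -6.1  ,   8.874, -11.515]))
```

Request:
{"method": "step_arm", "body": {
  "rows": [
    [0.1,0.74,-0.4,-0.6,0.88,-1.15,1],
    [0.2,1.5,-0.8,-1.2,1.77,-2.3,1],
    [0.3,2.2,-1,-1.8,2.66,-3.45,1],
    [0.4,3,-1.3,-2.4,3.5,-4.6,1],
    [0.52,3.7,-1.5,-3,4.4,-5.75,1],
    [0.62,4.5,-1.7,-3.6,5.3,-6.9,1],
    [0.73,5.2,-1.9,-4.2,6.2,-8.05,1],
    [0.83,6,-2,-4.9,7.1,-9.2,1]
  ]
}}

```text
time_s: 2.9
tcp_pos: [530.3, 178.1, 333.4]
tool_rot: [-175.0, 9.3, -167.9]
contact_force: [0.6, -0.0, 2.5]
opening: 85.4
```

Run:
```python
from h import *;from station import robot
o=robot.observe();print(o["joint_pos"],go(o,np.array([563.5,242,330]),down(-157)))
```

```text
[  41.81822457   -7.62517121  -15.68665236    9.15107631  -76.52112521
 -121.8186946 ] (array([-0.895,  1.124,  0.117]), array([-1.165,  1.749, -2.251]))
```

Request:
{"method": "step_arm", "body": {
  "rows": [
    [-0.45,0.6,0.06,-0.6,0.9,-1.1,1],
    [-0.895,1.124,0.117,-1.165,1.75,-2.25,1],
    [-0.895,1.124,0.117,-1.165,1.75,-2.25,1],
    [-0.895,1.124,0.117,-1.165,1.75,-2.25,1],
    [-0.895,1.124,0.117,-1.165,1.75,-2.25,1]
  ]
}}

```text
time_s: 3.4
tcp_pos: [563.4, 241.2, 329.7]
tool_rot: [-180.0, -0.0, -157.1]
contact_force: [-0.3, -0.4, 0.6]
opening: 85.5
```

Run:
```python
from h import *;from station import robot
r=robot.get_image("wrist");o=robot.observe();print(o["tcp_pos"],o["tool_rot"])
im=r["image"].astype(int);m=(im[:,:,2]>im[:,:,0]+50)&(im[:,:,2]>im[:,:,1]+35)
c,l,s,ce=cv2.connectedComponentsWithStats(m.astype(np.uint8));k=1+np.argmax(s[1:,4]);print(s[k],ce[k])
P=np.array([[26*np.cos(t),26*np.sin(t),z] for t in np.linspace(0,6.28,60) for z in(52,62)])
def res(q):
    h=cv2.convexHull(proj(r,P+[q[0],q[1],0]).astype(np.float32));M=cv2.moments(h);x,y,w,hh=cv2.boundingRect(h)
    return [M["m10"]/M["m00"]-ce[k][0],M["m01"]/M["m00"]-ce[k][1]]
q=least_squares(res,[563.5,242]);print(q.x,q.fun)
h=cv2.convexHull(proj(r,P+[*q.x,0]).astype(np.float32));print(cv2.contourArea(h))
print(go(o,np.array([*q.x,207]),down(-157)))
```

```text
[563.20400866 241.0140278  330.34599777] [-1.79981344e+02  4.79450411e-02 -1.57071642e+02]
[ 225  168   59   56 2530] [253.95217391 195.29367589]
[563.72144972 241.83950853] [-2.67364157e-07  3.27242827e-06]
2978.899584327941
(array([-0.014,  0.012,  2.467]), array([-0.004,  0.01 , -0.014]))
```

Run:
```python
from h import *;from station import robot
r=robot.get_image("wrist");o=robot.observe()
im=r["image"].astype(int);p=atz(r,(253.95,195.29),62);print(p)
P=np.array([[26*np.cos(t),26*np.sin(t),62] for t in np.linspace(0,6.28,60)])+[p[0],p[1],0];h=cv2.convexHull(proj(r,P).astype(np.float32));print(cv2.contourArea(h),cv2.boundingRect(h))
print(im[160:240:3,254].tolist())
T=tool(o["tool_rot"]);print(T.inv().apply(p-[563.72,241.84,62]))
```

```text
[562.23023791 241.25347513  62.        ]
2856.347885227995 (223, 164, 62, 60)
[[114, 107, 95], [89, 84, 76], [16, 36, 65], [17, 46, 83], [18, 46, 83], [20, 47, 84], [18, 46, 83], [19, 46, 84], [17, 46, 83], [18, 45, 83], [18, 45, 82], [17, 45, 82], [16, 44, 82], [16, 44, 82], [16, 44, 81], [16, 44, 82], [18, 45, 82], [18, 46, 83], [23, 56, 100], [41, 89, 152], [43, 92, 156], [89, 114, 159], [221, 209, 186], [222, 209, 185], [220, 207, 184], [218, 204, 181], [214, 200, 178]]
[ 1.60054464  0.04066826 -0.00233575]
```

Run:
```python
from h import *;from station import robot
r=robot.get_image("wrist");o=robot.observe()
im=r["image"].astype(int);m=((im[:,:,2]>1.5*im[:,:,0]+5)&(im[:,:,2]>1.25*im[:,:,1])).astype(np.uint8)
c,l,s,ce=cv2.connectedComponentsWithStats(m);k=l[195,254];m=(l==k);print(s[k],ce[k])
for zz in([52,62],[62],[50,60],[60]):
    P=np.array([[26*np.cos(t),26*np.sin(t),z] for t in np.linspace(0,6.28,60) for z in zz])
    h0=lambda q:cv2.convexHull(proj(r,P+[q[0],q[1],0]).astype(np.float32))
    best=min(((lambda M:(M^m).sum())(cv2.fillConvexPoly(np.zeros((384,512),np.uint8),np.round(h0((x,y))*16).astype(np.int32),1,shift=4)>0),x,y) for x in np.arange(560,567,.5) for y in np.arange(239,245,.5));print(zz,best)
```

```text
[ 225  165   59   58 2682] [254.15212528 193.86912752]
[52, 62] (np.int64(360), np.float64(564.0), np.float64(241.5))
[62] (np.int64(252), np.float64(562.5), np.float64(241.0))
[50, 60] (np.int64(310), np.float64(564.0), np.float64(243.0))
[60] (np.int64(208), np.float64(562.5), np.float64(242.0))
```

Request:
{"method": "step_arm", "body": {
  "rows": [
    [0,0,0.6,0,0,0,1],
    [0,0.01,1.2,0,0,0,1],
    [0,0.01,1.8,0,0,0,1],
    [0,0.01,2.2,0,0,0,1],
    [0,0.01,2.46,0,0,0,1],
    [0,0.01,2.46,0,0,0,1],
    [0,0.01,2.46,0,0,0,0.8]
  ],
  "grip_force": 25
}}

```text
time_s: 4.25
tcp_pos: [563.2, 241.6, 209.5]
tool_rot: [180.0, 0.2, -157.0]
contact_force: [0.5, -0.5, -0.0]
opening: 73.2
```

Request:
{"method": "step_arm", "body": {
  "rows": [
    [0,0,0,0,0,0,0.6],
    [0,0,0,0,0,0,0.4],
    [0,0,0,0,0,0,0.4],
    [0,0,0,0,0,0,0.4],
    [0,0,0,0,0,0,0.4]
  ],
  "grip_force": 25
}}

```text
time_s: 4.75
tcp_pos: [563.5, 241.8, 210.1]
tool_rot: [180.0, 0.3, -157.0]
contact_force: [1.0, 0.2, 2.7]
opening: 49.8
```

Run:
```python
from h import *;from station import robot;import pickle
r=robot.get_image("wrist");o=robot.observe();print(o["tcp_pos"],o["opening"],o["contact_force"])
cv2.imwrite("pics/g1.png",r["image"][:,:,::-1])
```

```text
[563.4508694  241.76438507 210.02045055] 49.74051636627109 [ 2.05576263 -0.03683478  2.27186284]
```

View pics/g1.png

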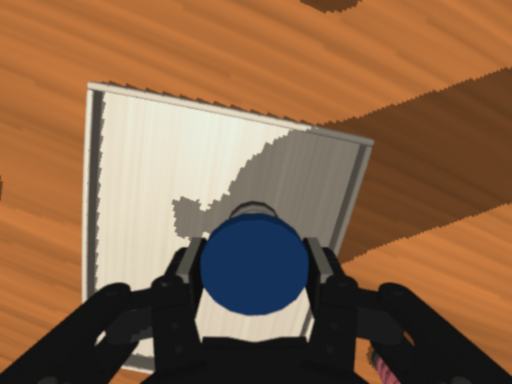

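The view shows the cap centred at (254,264) between the pads, with an opening of 49.8. Lifting.

Request:
{"method": "step_arm", "body": {
  "rows": [
    [0,0,-0.1,0,0,0,0.4],
    [0,0,-0.4,0,0,0,0.4],
    [0,0,-0.9,0,0,0,0.4],
    [0,0,-1.5,0,0,0,0.4],
    [0,0,-2.1,0,0,0,0.4],
    [0,0,-2.5,0,0,0,0.4],
    [0,0,-2.6,0,0,0,0.4],
    [0,0,-2.6,0,0,0,0.4]
  ]
}}

```text
time_s: 5.6
tcp_pos: [562.7, 241.5, 340.6]
tool_rot: [179.9, 0.3, -157.0]
contact_force: [-0.9, -1.4, -2.9]
opening: 49.9
```

Run:
```python
from h import *;from station import robot;import pickle
r=robot.get_image("wrist");o=robot.observe();print(o["tcp_pos"],o["tool_rot"],o["opening"],o["contact_force"],o["joint_pos"])
im=r["image"].astype(int);m=((im[:,:,2]>1.5*im[:,:,0]+5)&(im[:,:,2]>1.25*im[:,:,1])).astype(np.uint8)
c,l,s,ce=cv2.connectedComponentsWithStats(m);k=l[264,254];print(s[k],ce[k])
T=tool(o["tool_rot"]);E=r["extrinsics"];C,dd=ray(r,ce[k])
Cl=T.inv().apply(C-o["tcp_pos"]);dl=T.inv().apply(dd)
for z in(142,148,152):print(z,Cl+dl*(z-Cl[2])/dl[2])
for q in([582.1,-231.6,-4.3],):
    c,a,R=tester(*q);print(c+a*300,go(o,c+a*300,R),a)
```

```text
[562.5903334  241.49410412 339.10241953] [ 179.96187828    0.19836699 -157.03485511] 50.04481509492004 [ 0.57046321 -0.24486634 -3.10072645] [ 4.19609603e+01  4.19818102e+00  4.43751262e-03  2.86065016e-02
 -8.56062840e+01 -1.08997891e+02]
[ 199  214  111  100 8689] [254.00759581 264.06652089]
142 [  9.38151489   0.7065109  142.        ]
148 [  5.78135701   0.70615313 148.        ]
152 [  3.38125175   0.70591461 152.        ]
[ 432.52222997 -220.35319098  339.80762114] (array([ 5.999, -7.49 , -0.04 ]), array([ 1.444, -5.848,  5.322])) [-0.49859257  0.03748936  0.8660254 ]
```

The spring is lifted, with an opening of about 50. The offset of the cap along tool x is still unclear, so I'll judge foot against cup near the cup. Carrying it over.

Request:
{"method": "step_arm", "body": {
  "rows": [
    [0.2,-0.3,0,0,-0.1,0.1,0.4],
    [0.6,-0.8,0,0.1,-0.5,0.5,0.4],
    [1.2,-1.5,0,0.25,-1,0.9,0.4],
    [1.8,-2.2,0,0.4,-1.6,1.4,0.4],
    [2.4,-3,0,0.5,-2.2,2,0.4],
    [3,-3.7,0,0.7,-2.8,2.6,0.4],
    [3.6,-4.5,0,0.85,-3.4,3.1,0.4],
    [4.2,-5.2,0,1,-4,3.7,0.4]
  ]
}}

```text
time_s: 6.45
tcp_pos: [469.4, -81.5, 336.1]
tool_rot: [-178.3, 20.6, -175.5]
contact_force: [1.3, 0.2, -1.1]
opening: 49.9
```

Run:
```python
from h import *;from station import robot
o=robot.observe();c,a,R=tester(582.1,-231.6,-4.3);print(o["tcp_pos"],go(o,c+a*290,R))
```

```text
[469.4005498  -81.51994543 336.05424097] (array([ 0.833, -2.731, -0.128]), array([ 0.418, -1.859,  1.613]))
```

Request:
{"method": "step_arm", "body": {
  "rows": [
    [0.2,-0.6,-0.03,0.1,-0.4,0.36,0.4],
    [0.38,-1.25,-0.06,0.19,-0.85,0.74,0.4],
    [0.56,-1.85,-0.08,0.28,-1.25,1.1,0.4],
    [0.72,-2.35,-0.11,0.36,-1.6,1.39,0.4],
    [0.83,-2.73,-0.13,0.42,-1.86,1.61,0.4],
    [0.83,-2.73,-0.13,0.42,-1.86,1.61,0.4],
    [0.83,-2.73,-0.13,0.42,-1.86,1.61,0.4],
    [0.83,-2.73,-0.13,0.42,-1.86,1.61,0.4]
  ]
}}

```text
time_s: 7.25
tcp_pos: [437.7, -220.1, 330.3]
tool_rot: [-180.0, 29.9, 175.8]
contact_force: [-0.9, -0.1, -1.8]
opening: 50.4
```

Run:
```python
from h import *;from station import robot
o=robot.observe();c,a,R=tester(582.1,-231.6,-4.3);print(o["tcp_pos"],go(o,c+a*240,R))
```

```text
[ 437.69709874 -220.05044309  330.26911408] (array([-0.008, -0.014,  0.983]), array([ 0.005, -0.023,  0.011]))
```

Request:
{"method": "step_arm", "body": {
  "rows": [
    [0,-0.01,0.2,0,-0.02,0.01,0.4],
    [-0.01,-0.01,0.45,0,-0.02,0.01,0.4],
    [-0.01,-0.01,0.65,0,-0.02,0.01,0.4],
    [-0.01,-0.01,0.7,0,-0.02,0.01,0.4],
    [-0.01,-0.01,0.7,0,-0.02,0.01,0.4],
    [-0.01,-0.01,0.7,0,-0.02,0.01,0.4]
  ]
}}

```text
time_s: 7.85
tcp_pos: [455.6, -221.9, 300.4]
tool_rot: [180.0, 30.0, 175.7]
contact_force: [-0.1, 0.2, -1.8]
opening: 49.9
```

Run:
```python
from h import *;from station import robot;import pickle
r=robot.get_image("wrist");o=robot.observe();s=robot.get_image("scene");pickle.dump((r,o,s),open("w3.pkl","wb"));c,a,R=tester(582.1,-231.6,-4.3);print(go(o,c+a*255,R))
cv2.imwrite("pics/w3.png",cv2.resize(r["image"][100:340,90:410,::-1],(800,600),interpolation=cv2.INTER_CUBIC))
```

```text
(array([ 0.009, -0.003, -0.008]), array([0.003, 0.006, 0.003]))
```

View pics/w3.png

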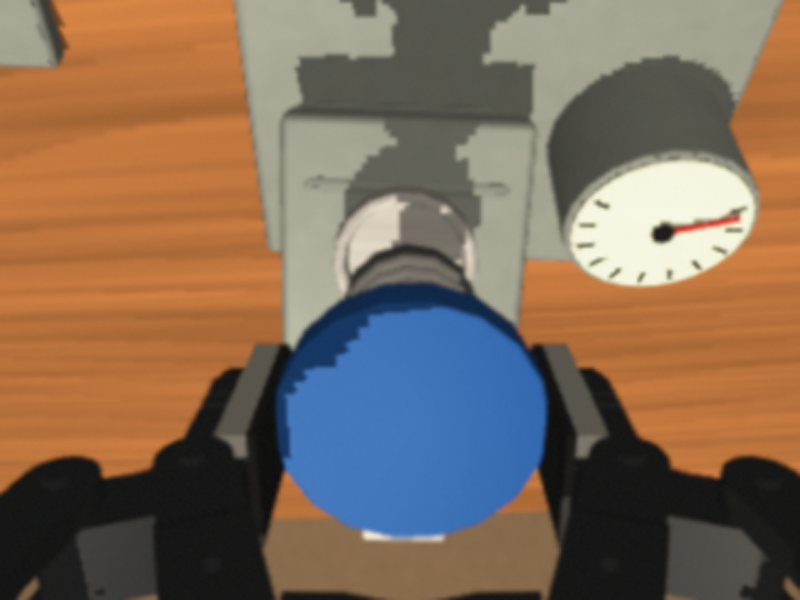

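The crop, scaled 2.5×, shows the cap top face at x 277–547, y 303–537, the lower cap edge apex at y=283, and the foot apex at (410,247). The cup rim apex is at (405,190) with sides at x 335 and 478. I'll fit the held spring in the tool frame.

Run:
```python
from h import *;import pickle
r,o,_=pickle.load(open("w3.pkl","rb"));T=tool(o["tool_rot"])
t=np.linspace(0,2*np.pi,181)
def ring(R,z):return np.column_stack([R*np.cos(t),R*np.sin(t),0*t+z])
def im(q,P): # spring frame: z up from underside; q: x,y,z(underside tool z),tilt about y, about x
    S=Ro.from_rotvec([q[4],q[3],0])*Ro.from_euler("x",180,degrees=True)
    w=o["tcp_pos"]+T.apply(S.apply(P-[0,0,53])+[q[0],q[1],q[2]-53]);return ((proj(r,w)-[90,100])+.5)*2.5-.5
def obs(q,R):
    a=im(q,ring(R,58));b=im(q,ring(R,48));f=np.vstack([im(q,ring(17,2)),im(q,ring(15,0))]);f2=im(q,ring(17,7))
    return np.array([a[:,0].min(),a[:,0].max(),a[:,1].max(),a[:,1].min(),b[:,1].min(),f[:,1].min(),f[:,0].min()*.5+f[:,0].max()*.5])
O=np.array([277,547,537,303,283,247,411])
for R in(26,25):
  for tilt in(1,0):
    s=least_squares(lambda q:np.r_[(obs(q,R)-O)*[1,1,1,1,1,1,.7],(q[3:]/np.radians(3 if tilt else .01))],[0,0,206,0,0])
    print(R,s.x[:3].round(2),np.degrees(s.x[3:]).round(2),s.fun.round(1))
# cup
from fit import W
q0=[582.1,-231.6,-4.3]
for q in(q0,):
    for nm,RR in(("in19",19),("o23",23),("o21",21)):
        P=(proj(r,W(q,ring(RR,5)))-[90,100]+.5)*2.5-.5;print(nm,P.min(0),P.max(0),P[P[:,1].argmin()])
g=((proj(r,W(q0,[[35,0,80],[44,10,80],[44,-10,80]]))-[90,100]+.5)*2.5-.5);print(g)
```

```text
26 [-9.0000e-02  6.3000e-01  2.1275e+02] [1.01 0.2 ] [-0.5  0.5 -0.5  0.5 -0.4  0.5  0.   0.3  0.1]
26 [-1.0000e-01  6.1000e-01  2.1293e+02] [0. 0.] [-0.4  0.2  0.1 -1.3 -1.1  3.2  0.4  0.1  0. ]
25 [  2.33   0.63 208.76] [-0.16  0.19] [ 0.4 -0.4  0.5  0.1 -0.4 -0.2  0.  -0.1  0.1]
25 [  2.33   0.61 208.74] [-0.  0.] [ 0.3 -0.5  0.4  0.4 -0.2 -0.7  0.4 -0.   0. ]
in19 [348.09244451 201.59255562] [469.58211322 316.29175159] [408.76253783 201.59255562]
o23 [335.30898767 188.84331749] [482.36706935 327.70074152] [408.74664172 188.84331749]
o21 [341.70011797 195.23419114] [475.97512756 322.01179054] [408.75459802 195.23419114]
[[408.24177082 509.09777748]
 [450.48462155 540.25506918]
 [366.12722458 540.2717837 ]]
```

Request:
{"method": "step_arm", "body": {
  "rows": [
    [-0.01,-0.015,0,0,0,0,0.4],
    [-0.02,-0.026,0.05,0,0,0,0.4],
    [-0.02,-0.026,0.15,0,0,0,0.4],
    [-0.02,-0.026,0.3,0,0,0,0.4],
    [-0.02,-0.026,0.45,0,0,0,0.4],
    [-0.02,-0.026,0.58,0,0,0,0.4],
    [-0.02,-0.026,0.64,0,0,0,0.4],
    [-0.02,-0.026,0.64,0,0,0,0.4]
  ]
}}

```text
time_s: 8.75
tcp_pos: [472.3, -224.5, 272.7]
tool_rot: [180.0, 30.0, 175.7]
contact_force: [-0.3, 0.1, -1.4]
opening: 49.7
```

Run:
```python
from h import *;from station import robot;import pickle
r=robot.get_image("wrist");o=robot.observe();pickle.dump((r,o),open("w4.pkl","wb"));c,a,R=tester(582.1,-231.6,-4.3);print(go(o,c+a*222,R),o["contact_force"])
cv2.imwrite("pics/w4.png",cv2.resize(r["image"][130:250,170:330,::-1],(800,600),interpolation=cv2.INTER_CUBIC))
```

```text
(array([0.028, 0.023, 0.008]), array([0.003, 0.002, 0.002])) [-0.3021396  -0.39333482 -2.08650964]
```

View pics/w4.png

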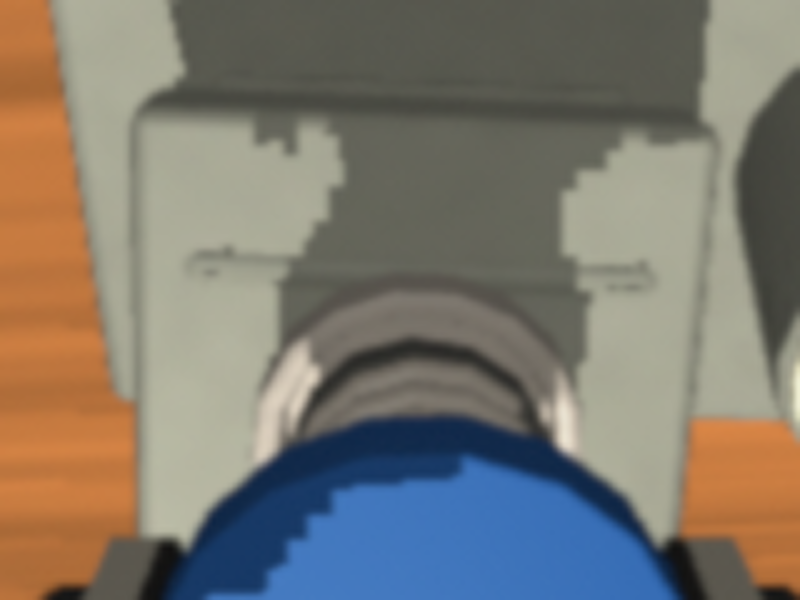

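The crop, at 5×, shows the cup rim at x 255–580 with apex y=275, and the foot's dark arc at x 297–545 with apex (420,340).

Run:
```python
from fit import *
r,o=pickle.load(open("w4.pkl","rb"));t=np.linspace(0,2*np.pi,361)
ring=lambda R,z,x=0,y=0:np.column_stack([R*np.cos(t)+x,R*np.sin(t)+y,0*t+z])
px=lambda P,q:(proj(r,W(q,P))-[170,130]+.5)*5-.5
q=[582.1,-231.6,-4.3]
for nm,P in[("rim23",ring(23,5)),("rim22.3",ring(22.3,5))]+[(f"foot h{h} x{x}",np.vstack([ring(17,h+2,x),ring(15,h,x)])) for h in(12,15,18) for x in(-2,0,2)]:
    p=px(P,q);print(nm,"apex",p[:,1].min().round(),"x",p[:,0].min().round(),p[:,0].max().round())
```

```text
rim23 apex 283.0 x 257.0 597.0
rim22.3 apex 288.0 x 262.0 592.0
foot h12 x-2 apex 333.0 x 296.0 559.0
foot h12 x0 apex 348.0 x 296.0 558.0
foot h12 x2 apex 363.0 x 297.0 558.0
foot h15 x-2 apex 341.0 x 294.0 561.0
foot h15 x0 apex 356.0 x 294.0 560.0
foot h15 x2 apex 371.0 x 295.0 560.0
foot h18 x-2 apex 348.0 x 292.0 563.0
foot h18 x0 apex 364.0 x 292.0 563.0
foot h18 x2 apex 379.0 x 293.0 562.0
```

Request:
{"method": "step_arm", "body": {
  "rows": [
    [-0.008,-0.01,0.04,0,0,0,0.4],
    [-0.008,-0.01,0.08,0,0,0,0.4],
    [-0.008,-0.01,0.12,0,0,0,0.4],
    [-0.008,-0.01,0.16,0,0,0,0.4],
    [-0.008,-0.01,0.2,0,0,0,0.4],
    [-0.008,-0.01,0.22,0,0,0,0.4],
    [-0.008,-0.01,0.22,0,0,0,0.4]
  ]
}}

```text
time_s: 9.5
tcp_pos: [478.2, -225.4, 263.8]
tool_rot: [180.0, 30.0, 175.7]
contact_force: [0.2, 0.5, -1.5]
opening: 49.7
```

Request:
{"method": "step_arm", "body": {
  "rows": [
    [0,0,0.02,0,0,0,0.4],
    [0,0,0.04,0,0,0,0.4],
    [0,0,0.04,0,0,0,0.4]
  ]
}}

```text
time_s: 9.8
tcp_pos: [479.3, -225.5, 262.5]
tool_rot: [-180.0, 30.0, 175.7]
contact_force: [0.3, 0.4, -0.3]
opening: 50.1
```

```bash
cat > st.py <<'E'
from h import *;from station import robot
o=robot.observe();c,a,R=tester(582.1,-231.6,-4.3);M=R.as_matrix()
print(o["time_s"],"TCP local (px,y,h)",((o["tcp_pos"]-c)@(M*[-1,1,-1])).round(2),"F along a",round(float(o["contact_force"]@a),2),"F tool",(o["contact_force"]@M).round(2),o["opening"].round(1))
E
python3 st.py
```

```text
Traceback (most recent call last):
  File "st.py", line 3, in <module>
    print(o["time_s"],"TCP local (px,y,h)",((o["tcp_pos"]-c)@(M*[-1,1,-1])).round(2),"F along a",round(float(o["contact_force"]@a),2),"F tool",(o["contact_force"]@M).round(2),o["opening"].round(1))
                                                                                                                                                                               ^^^^^^^^^^^^^^^^^^
AttributeError: 'float' object has no attribute 'round'
```

```bash
sed -i 's/o\["opening"\].round(1)/round(o["opening"],1)/' st.py; python3 st.py
```

```text
9.8 TCP local (px,y,h) [  2.04  -1.67 209.5 ] F along a -0.39 F tool [-0.05  0.39  0.39] 50.1
```

Request:
{"method": "step_arm", "body": {
  "rows": [
    [0,0,0.02,0,0,0,0.4],
    [0,0,0.04,0,0,0,0.4],
    [0,0,0.04,0,0,0,0.4]
  ]
}}

```text
time_s: 10.1
tcp_pos: [480.3, -225.6, 260.6]
tool_rot: [-180.0, 30.0, 175.7]
contact_force: [-0.5, 0.9, 0.2]
opening: 49.6
```

```bash
python3 st.py
```

```text
10.1 TCP local (px,y,h) [  2.02  -1.67 207.37] F along a 0.46 F tool [ 0.45  0.9  -0.46] 49.6
```

Request:
{"method": "step_arm", "body": {
  "rows": [
    [0,0,-0.02,0,0,0,0.4],
    [0,0,-0.02,0,0,0,0.4],
    [0,0,-0.02,0,0,0,0.62],
    [0,0,-0.02,0,0,0,0.66],
    [0,0,-0.02,0,0,0,0.7],
    [0,0,-0.02,0,0,0,0.8],
    [0,0,-0.02,0,0,0,0.9]
  ]
}}

```text
time_s: 10.8
tcp_pos: [479.9, -225.6, 261.6]
tool_rot: [-180.0, 30.0, 175.7]
contact_force: [0.4, 0.6, 0.3]
opening: 77.0
```

```bash
python3 st.py
python3 - <<'E'
from h import *;from station import robot;import pickle
r=robot.get_image("wrist");o=robot.observe();pickle.dump((r,o),open("w5.pkl","wb"))
cv2.imwrite("pics/w5.png",cv2.resize(r["image"][120:330,110:390,::-1],(800,600),interpolation=cv2.INTER_CUBIC))
E
```

```text
10.8 TCP local (px,y,h) [  2.1   -1.67 208.46] F along a 0.09 F tool [-0.41  0.59 -0.09] 77.0
```

View pics/w5.png

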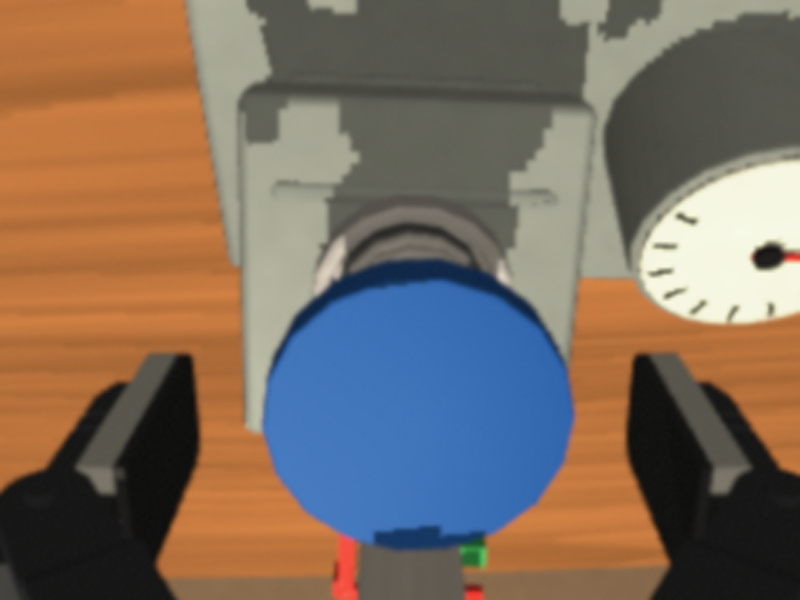

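The spring stands in the cup, released. The crop, at 2.857×, shows the cap top face at x 265–574, y 283–548, the lower cap edge apex at 262, the foot apex at 225, and the cup rim at x 316–510 with apex 197. I'll fit tilt and offset.

Run:
```python
from fit import *
r,o=pickle.load(open("w5.pkl","rb"));t=np.linspace(0,2*np.pi,181)
ring=lambda R,z:np.column_stack([R*np.cos(t),R*np.sin(t),0*t+z])
k=800/280
q=[582.1,-231.6,-4.3]
c,a,Rt=tester(*q);M=Rt.as_matrix()*[-1,1,-1]
px=lambda P:(proj(r,c+P@M.T)-[110,120]+.5)*k-.5
cu=lambda u:px(ring(22.5,5)+[u[0],u[1],0])
s=least_squares(lambda u:(lambda p:[p[:,0].min()-316,p[:,0].max()-510,p[:,1].min()-197])(cu(u)),[0,0]);print("cup off (px,y)",s.x,s.fun)
def ob(v,R):
    S=Ro.from_rotvec([v[3],v[4],0]);f=lambda P:px(S.apply(P)+v[:3])
    a_=f(ring(R,58));b=f(ring(R,48));ft=np.vstack([f(ring(17,2)),f(ring(15,0))])
    return np.array([a_[:,0].min(),a_[:,0].max(),a_[:,1].max(),a_[:,1].min(),b[:,1].min(),ft[:,1].min(),(a_[a_[:,1].argmax(),0])])
O=np.array([265,574,548,283,262,225,421.])
for R in(25,25.5,26):
    for sg in(4,.01):
        s=least_squares(lambda v:np.r_[(ob(v,R)-O)[:6],v[3:]/np.radians(sg)],[0,0,0,0,0]);print(R,s.x[:3].round(2),np.degrees(s.x[3:]).round(2),s.fun.round(1))
```

```text
cup off (px,y) [-1.43091436 -1.16203995] [-4.83182839  4.83198924  0.36602555]
25 [ 0.66  0.25 -1.68] [ 0.39 -0.88] [ 2.3 -2.3  2.5 -0.2 -1.2 -1.2  0.1 -0.2]
25 [-0.13 -0.12 -1.58] [ 0. -0.] [ 2.2 -2.2  1.9  1.6 -0.5 -3.9  0.  -0.1]
25.5 [ 1.33  0.24 -3.73] [ 0.36 -0.27] [ 1.8 -1.8  2.   0.1 -1.3 -0.9  0.1 -0.1]
25.5 [ 1.08 -0.1  -3.69] [ 0. -0.] [ 1.8 -1.8  1.8  0.6 -1.  -1.7  0.  -0. ]
26 [ 1.99  0.23 -5.75] [0.32 0.32] [ 1.3 -1.3  1.4  0.3 -1.3 -0.6  0.1  0.1]
26 [ 2.29 -0.08 -5.8 ] [0. 0.] [ 1.4 -1.4  1.6 -0.3 -1.5  0.4  0.   0. ]
```

Seated: the underside is at plate level, tilt is under 1°, and it sits about 1.2 mm off centre, within the clearance. Next: retract, shut the fingers, and centre over the cap (px +0.5, y −0.6).

Request:
{"method": "step_arm", "body": {
  "rows": [
    [0,0,-0.1,0,0,0,1],
    [0,0,-0.3,0,0,0,1],
    [0,0,-0.6,0,0,0,1],
    [0,0,-0.9,0,0,0,1],
    [0,0.01,-1,0,0,0,1],
    [0.032,0.021,-1,0,0,0,0.6],
    [0.032,0.021,-1,0,0,0,0.3],
    [0.032,0.021,-1,0,0,0,0]
  ]
}}

```text
time_s: 11.65
tcp_pos: [453.5, -222.5, 303.1]
tool_rot: [180.0, 30.0, 175.7]
contact_force: [0.3, -0.1, -0.3]
opening: 44.0
```

Request:
{"method": "step_arm", "body": {
  "rows": [
    [0,0,0,0,0,0,0],
    [0,0,0,0,0,0,0],
    [0,0,0,0,0,0,0],
    [0,0,0,0,0,0,0],
    [0,0,0,0,0,0,0]
  ]
}}

```text
time_s: 12.15
tcp_pos: [453.6, -222.5, 303.1]
tool_rot: [180.0, 30.0, 175.7]
contact_force: [-0.4, 0.9, -0.3]
opening: -0.5
```

```bash
python3 st.py;  python3 - <<'E'
from h import *;from station import robot
o=robot.observe();c,a,R=tester(582.1,-231.6,-4.3);M=R.as_matrix()*[-1,1,-1]
print(go(o,c+M@[0.5,-.6,234],R))
E
```

```text
12.15 TCP local (px,y,h) [-3.0000e-02 -5.5000e-01  2.5764e+02] F along a -0.06 F tool [0.52 0.87 0.06] -0.5
(array([-0.011, -0.001,  0.473]), array([ 0.003, -0.008,  0.004]))
```

Request:
{"method": "step_arm", "body": {
  "rows": [
    [-0.01,0,0.1,0,0,0,0],
    [-0.01,0,0.2,0,0,0,0],
    [-0.01,0,0.3,0,0,0,0],
    [-0.01,0,0.4,0,0,0,0],
    [-0.01,0,0.44,0,0,0,0],
    [-0.01,0,0.46,0,0,0,0],
    [-0.01,0,0.46,0,0,0,0]
  ]
}}

```text
time_s: 12.85
tcp_pos: [465.5, -223.4, 283.3]
tool_rot: [-180.0, 30.0, 175.7]
contact_force: [-0.2, 0.7, -0.6]
opening: 0.2
```

```bash
python3 st.py;  python3 - <<'E'
from h import *;from station import robot;import pickle
s=robot.get_image("scene");r=robot.get_image("wrist");pickle.dump((s,r),open("p0.pkl","wb"))
E
```

```text
12.85 TCP local (px,y,h) [  0.45  -0.54 234.53] F along a -0.35 F tool [0.51 0.73 0.35] 0.2
```

Request:
{"method": "step_arm", "body": {
  "rows": [
    [0,0,0.02,0,0,0,0],
    [0,0,0.04,0,0,0,0],
    [0,0,0.04,0,0,0,0]
  ]
}}

```text
time_s: 13.25
tcp_pos: [466.5, -223.4, 281.8]
tool_rot: [180.0, 30.0, 175.7]
contact_force: [-1.2, -1.3, 0.1]
opening: -0.2
```

```bash
python3 st.py
```

```text
13.25 TCP local (px,y,h) [  0.52  -0.53 232.72] F along a 0.65 F tool [ 0.92 -1.41 -0.65] -0.2
```

Request:
{"method": "step_arm", "body": {
  "rows": [
    [0,0,0.02,0,0,0,0],
    [0,0,0.04,0,0,0,0],
    [0,0,0.04,0,0,0,0]
  ]
}}

```text
time_s: 13.55
tcp_pos: [467.5, -223.5, 279.8]
tool_rot: [180.0, 30.0, 175.7]
contact_force: [-1.2, 0.5, 0.3]
opening: 0.1
```

```bash
python3 st.py
```

```text
13.55 TCP local (px,y,h) [  0.4   -0.53 230.53] F along a 0.9 F tool [ 0.91  0.44 -0.9 ] 0.1
```

Request:
{"method": "step_arm", "body": {
  "rows": [
    [0,0,0.02,0,0,0,0],
    [0,0,0.04,0,0,0,0],
    [0,0,0.06,0,0,0,0],
    [0,0,0.06,0,0,0,0]
  ]
}}

```text
time_s: 13.95
tcp_pos: [469.0, -223.7, 277.4]
tool_rot: [-180.0, 30.0, 175.7]
contact_force: [-1.1, -0.3, 0.9]
opening: -0.2
```

```bash
python3 st.py
```

```text
13.95 TCP local (px,y,h) [  0.56  -0.57 227.63] F along a 1.3 F tool [ 0.54 -0.38 -1.3 ] -0.2
```

Request:
{"method": "step_arm", "body": {
  "rows": [
    [0,0,0.02,0,0,0,0],
    [0,0,0.04,0,0,0,0],
    [0,0,0.06,0,0,0,0],
    [0,0,0.06,0,0,0,0]
  ]
}}

```text
time_s: 14.35
tcp_pos: [470.5, -223.9, 275.0]
tool_rot: [-180.0, 30.0, 175.7]
contact_force: [-3.4, 0.6, 3.5]
opening: 0.1
```

```bash
python3 st.py;python3 - <<'E'
from h import *;from station import robot;import pickle
L=[]
for i in range(3):
    s=robot.get_image("scene");L.append(robot.observe()["contact_force"]@[-.4986,.0375,.866])
pickle.dump((s,),open("p1.pkl","wb"));print(np.round(L,2))
E
```

```text
14.35 TCP local (px,y,h) [  0.64  -0.67 224.77] F along a 4.74 F tool [ 1.25  0.37 -4.74] 0.1
[3.98 4.13 4.4 ]
```

Request:
{"method": "step_arm", "body": {
  "rows": [
    [0,0,0.02,0,0,0,0],
    [0,0,0.04,0,0,0,0],
    [0,0,0.06,0,0,0,0],
    [0,0,0.06,0,0,0,0]
  ]
}}

```text
time_s: 14.9
tcp_pos: [472.0, -224.1, 272.5]
tool_rot: [-180.0, 30.0, 175.7]
contact_force: [-5.4, 0.7, 4.7]
opening: 0.2
```

```bash
cat > fs.py <<'E'
import sys;from h import *;from station import robot;import pickle
c,a,R=tester(582.1,-231.6,-4.3);L=[];H=[];I=[]
for i in range(6):
    I.append(robot.get_image("scene"));o=robot.observe();L.append(o["contact_force"]@a);H.append((o["tcp_pos"]-c)@a)
pickle.dump(I,open(sys.argv[1],"wb"));print(o["time_s"],"h",np.mean(H).round(2),"F",np.mean(L).round(2),np.std(L).round(2))
E
python3 fs.py p2.pkl
python3 - <<'E'
from h import *;import pickle
a=pickle.load(open("p0.pkl","rb"))[0]["image"];b=pickle.load(open("p2.pkl","rb"))[-1]["image"]
w=[cv2.resize(i[150:185,175:215,::-1],None,fx=10,fy=10,interpolation=cv2.INTER_CUBIC) for i in(a,b)]
cv2.imwrite("pics/s2.png",np.hstack(w))
E
```

```text
15.2 h 221.9 F 5.92 0.42
```

View pics/s2.png

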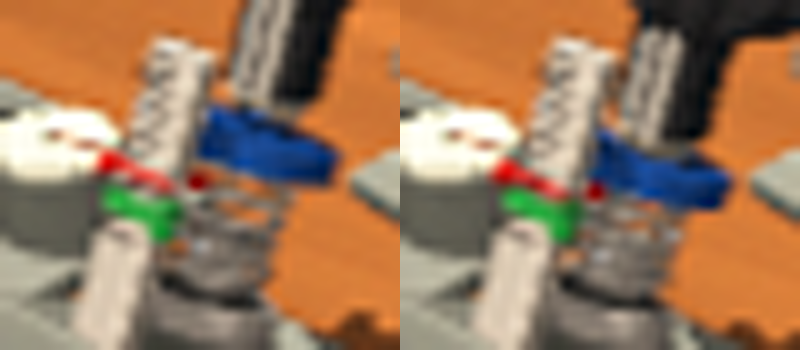

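The enlarged scene view (left: before, right: now at h=221.9) shows the cap has reached the red tab. The rider bar moved down about 1 px, and the green block lies just below it at (140,188–240). I'll quantify this with subpixel edges.

```bash
cat > meas.py <<'E'
from fit import *
q=[582.1,-231.6,-4.3]
def load(f):
    I=pickle.load(open(f,"rb"));I=[i for i in I if isinstance(i,dict)];
    return (I[:1] if f=="p0.pkl" else I)
def blu(I):
    im=np.mean([i["image"].astype(float) for i in I],0);b=np.clip((im[:,:,2]-im[:,:,0])/60,0,1)
    b=np.cumprod(b[::1],0) if 0 else b
    e=[]
    for u in range(198,207):
        col=b[164:177,u];e.append(col.sum())
    return np.array(e)
def red(I):
    im=np.mean([i["image"].astype(float) for i in I],0)[155:175,180:196];r=np.clip(im[:,:,0]-np.maximum(im[:,:,1],im[:,:,2])-60,0,None)
    # only back bar, left of the post face
    v,u=np.mgrid[155:175,180:196];return (r*u).sum()/r.sum(),(r*v).sum()/r.sum(),r.sum()
def jac(p):return (proj(sc,W(q,[np.add(p,[0,0,5])]))-proj(sc,W(q,[p])))[0]/5
if __name__=="__main__":
    print("J cap",jac([0,0,45]),"J rider",jac([46,0,40]))
    import sys
    e0=blu(load("p0.pkl"));r0=red(load("p0.pkl"));print(r0)
    for f in sys.argv[1:]:
        e=blu(load(f));r=red(load(f));print(f,"cap edge shift px",(e-e0).round(2),np.median(e-e0).round(2),"red",np.round(r,2),"d",np.round(np.subtract(r,r0)[:2],2))
E
python3 meas.py p1.pkl p2.pkl
```

```text
J cap [ 0.08673785 -0.31285205] J rider [ 0.08828364 -0.32464716]
(np.float64(185.78499061913695), np.float64(161.20112570356474), np.float64(2665.0))
p1.pkl cap edge shift px [1.85 1.97 0.18 0.33 1.   0.43 0.78 0.25 0.  ] 0.43 red [ 185.58  161.14 2641.  ] d [-0.21 -0.06]
p2.pkl cap edge shift px [1.79 1.47 0.18 0.33 0.98 0.63 0.69 0.3  0.  ] 0.63 red [ 185.38  161.33 2575.  ] d [-0.41  0.13]
```

```bash
python3 - <<'E'
s=open("meas.py").read()
i=s.index("    b=np.cumprod");j=s.index("def red")
s=s[:i]+'''    e=[]
    for u in range(199,207):
        col=b[:,u];k=max(v for v in range(160,182) if col[v]>.5);e.append(k+(col[k]-.5)/max(col[k]-col[k+1],1e-6))
    return np.array(e)
'''+s[j:]
s=s.replace("r=np.clip(im[:,:,0]-np.maximum(im[:,:,1],im[:,:,2])-60,0,None)","r=np.clip(im[:,:,0]-2*im[:,:,1]-15,0,None)*(np.arange(180,196)<193)")
open("meas.py","w").write(s)
E
python3 meas.py p1.pkl p2.pkl
python3 - <<'E'
import pickle,numpy as np
np.set_printoptions(linewidth=200)
for f in("p0.pkl","p2.pkl"):
    im=pickle.load(open(""+f,"rb"))[0]["image"].astype(int)[160:178,183:199];print((im[:,:,0]-2*im[:,:,1]));print((im[:,:,1]-im[:,:,0]))
E
```

```text
J cap [ 0.08673785 -0.31285205] J rider [ 0.08828364 -0.32464716]
(np.float64(186.42492012779553), np.float64(166.05910543130992), np.float64(626.0))
p1.pkl cap edge shift px [2.   1.11 1.25 2.   2.   2.   2.   2.  ] 2.0 red [186.43 166.12 647.  ] d [0.01 0.06]
p2.pkl cap edge shift px [3.   2.11 2.24 2.99 2.99 2.95 3.   3.  ] 2.99 red [186.22 167.04 723.5 ] d [-0.21  0.98]
[[ -49  -13  -17  -28  -32 -102 -153 -121 -157 -188 -169 -111  -89  -78  -61  -55]
 [-257 -237 -123  -11  -36 -101 -165 -158 -140 -173 -161 -106 -120 -112 -108  -77]
 [-256 -255 -242 -102  -64 -158 -173 -142 -161 -193 -165  -96  -84  -86 -111 -120]
 [-251 -255 -255 -234  -82 -109 -122 -155 -189 -178 -133  -88  -77  -79  -85 -100]
 [ -82  -95 -180 -187 -102 -158 -159 -141 -177 -172 -105  -76  -69  -82  -84 -102]
 [-255 -199   74   74  -45 -141 -150 -182 -198 -176  -95  -82  -80  -87  -86 -105]
 [-231  -92  179  156   99  -18 -150 -204 -194 -150  -88  -67  -61  -93 -102 -111]
 [-127  -51    3  -69  -77   39   74   11  -76 -120  -56   43   38  -10  -54  -80]
 [ -88  -76 -114 -147  -98  -27  -40  -10   51  -48  -61  1
[... 4556 characters left out ...]
 -27  -67 -134  -66    6    8   18]
 [  -2   -5   57  117  132  117   80   40   38   48   -6  -29  -18   -7  -17  -33]
 [  -3   -3    4   26   75  116  132  117   93   63   25   -6  -10  -14  -12  -16]
 [  -2   -2  -12  -20  -18    0   48  115  112   47    4  -10   -9  -21  -34  -55]
 [  -1  -10  -16  -15  -18  -21    3   91  106   17  -29  -21  -12  -14  -15  -18]
 [   0  -14  -18  -16  -17  -18  -17    5   10   -5  -16  -12  -10  -10   -9   -8]
 [  -6  -13  -18  -16  -18  -18  -18  -21  -43  -52  -32   -6   -7  -11  -11  -10]
 [  -9  -17  -18  -18  -16  -16  -16  -22  -31  -23  -15   -9  -10  -10   -9  -11]
 [ -11  -17  -17  -17  -17  -16  -13  -12   -9   -5   -9  -12  -11  -10  -11  -10]]
```

The data agree: cap contact is at about h=231 and rider top was at about 42. I want a better mark height before pressing on, so I'll do one joint ray-cast fit of band and rider using the three spring-free views.

```bash
cat > rc.py <<'E'
from fit import *
q=[582.1,-231.6,-4.3];c,a,Rt=tester(*q);M=Rt.as_matrix()*[-1,1,-1]
V=[(w2,(160,195,275,330)),(w1,(220,255,255,305)),(sc,(156,180,178,202))];S=4
def setup(r,b):
    v,u=np.mgrid[b[0]:b[1]:1/S,b[2]:b[3]:1/S]+(1/S-1)/2
    n=v.shape;return u,v,n
def rays(r,u,v):
    n=cv2.undistortPoints(np.column_stack([u.ravel(),v.ravel()])[:,None].astype(float),K(r),np.array(r["D"]))[:,0]
    E=r["extrinsics"];d=np.column_stack([n,np.ones(len(n))])@E[:3,:3]@M;C=M.T@(-E[:3,:3].T@E[:3,3]-c);return C,d
def hit(C,d,lo,hi):
    t1=(lo-C)/d;t2=(hi-C)/d;n=np.minimum(t1,t2).max(1);f=np.maximum(t1,t2).min(1);return np.where(f>n,n,1e9)
G=[setup(r,b) for r,b in V]
def cls(r,b):
    im=r["image"][b[0]:b[1],b[2]:b[3]].astype(float);R,g,B=im[:,:,0],im[:,:,1],im[:,:,2]
    return np.clip((g-np.maximum(R,B))/(.5*im.max(2)),0,1),np.clip((R-2.5*g-0*B)/(.35*R),0,1)*(R>60)
O=[cls(*x) for x in V]
pr=np.array([[0,0],[-.7,-.4],[-1.1,.7]]);sg=np.array([.3,.5,.6])
def render(p,k):
    u,v,n=G[k];off=pr[k]+p[14+2*k:16+2*k];C,d=rays(V[k][0],u-off[0],v-off[1])
    bx=[([35,-10,-5],[44,10,80]),([p[0],p[2],p[4]-3],[p[1],p[3],p[4]+3]),([20,-5,p[5]-p[6]],[35,5,p[5]]),([p[7],p[9],p[11]-p[12]/2],[p[8],p[10],p[11]+p[12]/2])]
    T=np.array([hit(C,d,np.array(l),np.array(h)) for l,h in bx]);w=T.argmin(0);w[T.min(0)>1e8]=-1
    A=lambda m:cv2.GaussianBlur(cv2.resize(m.reshape(n).astype(float),None,fx=1/S,fy=1/S,interpolation=cv2.INTER_AREA),(0,0),.5)
    return A(w==1),A((w==2)|(w==3))
Ob=[[cv2.GaussianBlur(x,(0,0),.5) for x in o] for o in O]
def res(p):
    out=[]
    for k in range(3):
        for x,y in zip(render(p,k),Ob[k]):out.append((x-y).ravel()*(2 if k==2 else 1))
    return np.concatenate(out+[(p[14:].reshape(3,2)/sg[:,None]).ravel()*.7])
def cost(p):return (res(p)**2).sum()
if __name__=="__main__":
    print([[x.sum().round(1) for x in o] for o in O])
    for m0,hb in((32.5,43),(35,42),(31,44)):
        p=np.array([39,46,-10,14,m0,42.3,4,46,49,-15,15,hb,4,0]+[0]*6,float);step=np.array([2,2,2,2,2,1,1,2,2,2,2,1.5,1,0,.3,.3,.4,.4,.5,.5])
        f=cost(p)
        while step.max()>.12:
            imp=False
            for i in range(20):
                for s in(1,-1):
                    z=p.copy();z[i]+=s*step[i]
                    if step[i] and (g:=cost(z))<f-1e-6:p,f,imp=z,g,True;break
            if not imp:step/=2
        print(f.round(2),p.round(2).tolist(),flush=True)
    pickle.dump(p,open("rc.pkl","wb"))
E
time timeout 500 python3 rc.py
```

```text
[[np.float64(80.9), np.float64(232.1)], [np.float64(23.5), np.float64(165.7)], [np.float64(26.4), np.float64(6.2)]]
96.92 [39.25, 45.88, -10.0, 14.5, 32.75, 42.49, 1.12, 48.88, 46.5, -10.0, 13.38, 43.0, 0.75, 0.0, -0.28, -0.47, -1.15, 0.43, -0.22, 0.5]
98.07 [39.25, 46.0, -10.0, 14.62, 32.88, 42.36, 1.0, 47.38, 49.0, -12.0, 13.12, 42.38, 1.5, 0.0, -0.26, -0.52, -1.15, 0.28, -0.12, 0.5]
96.54 [39.5, 46.5, -10.0, 14.25, 31.62, 42.05, 1.25, 48.5, 47.25, -12.0, 13.0, 42.31, 2.0, 0.0, -0.43, -0.15, -1.12, 0.62, 0.0, 0.12]
real	1m7.365s
user	1m5.051s
sys	0m2.773s
```

Relative fit: the mark is 9.5–10.4 mm below the rider's start, at about 32.5 above the plate. The rider's back pointer sits at rider-top level, so at the mark it should cross the middle of the green band. I'll press to about h=216.5 and look.

Request:
{"method": "step_arm", "body": {
  "rows": [
    [0,0,0.015,0,0,0,0],
    [0,0,0.03,0,0,0,0],
    [0,0,0.045,0,0,0,0],
    [0,0,0.06,0,0,0,0],
    [0,0,0.075,0,0,0,0],
    [0,0,0.09,0,0,0,0],
    [0,0,0.1,0,0,0,0],
    [0,0,0.1,0,0,0,0]
  ]
}}

```text
time_s: 16.0
tcp_pos: [474.4, -224.3, 268.7]
tool_rot: [-180.0, 30.0, 175.7]
contact_force: [-7.9, 0.7, 7.1]
opening: -0.3
```

```bash
python3 fs.py p3.pkl; python3 meas.py p1.pkl p2.pkl p3.pkl
python3 - <<'E'
from h import *;import pickle
f=lambda n:np.mean([i["image"].astype(float) for i in pickle.load(open(n,"rb"))],0)[155:180,178:206].astype(np.uint8)[:,:,::-1]
cv2.imwrite("pics/s3.png",np.hstack([cv2.resize(f(n),None,fx=14,fy=14,interpolation=cv2.INTER_NEAREST) for n in("p2.pkl","p3.pkl")]))
E
```

```text
16.3 h 217.36 F 10.04 0.27
J cap [ 0.08673785 -0.31285205] J rider [ 0.08828364 -0.32464716]
(np.float64(186.42492012779553), np.float64(166.05910543130992), np.float64(626.0))
p1.pkl cap edge shift px [2.   1.11 1.25 2.   2.   2.   2.   2.  ] 2.0 red [186.43 166.12 647.  ] d [0.01 0.06]
p2.pkl cap edge shift px [3.   2.11 2.24 2.99 2.99 2.95 3.   3.  ] 2.99 red [186.22 167.04 723.5 ] d [-0.21  0.98]
p3.pkl cap edge shift px [4.42 4.11 4.   4.06 4.   4.   4.   3.95] 4.0 red [185.38 168.19 609.17] d [-1.05  2.13]
```

View pics/s3.png

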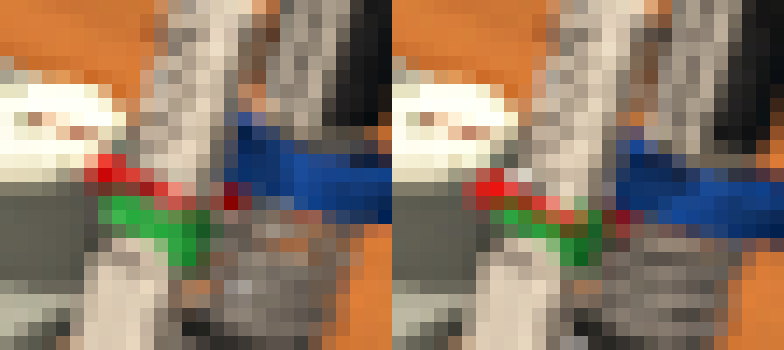

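The 14× view (p2 left, p3 right) shows the red pointer now overlapping the upper part of the green band, about 1 px (2–3 mm) above its centre. I'll check against the model.

```bash
cat > hb.py <<'E'
import sys,rc;from rc import *
P=[np.array(x) for x in([39.25,45.88,-10,14.5,32.75,42.49,1.12,46.5,48.9,-11,13.38,43,1.5,0,0,0,0,0,-.22,.5],[39.5,46.5,-10,14.25,31.62,42.05,1.25,47,48.7,-12,13,42.31,2,0,0,0,0,0,0,.12])]
P.append(P[0].copy());P[2][9]=-14;P[2][12]=3
for f in["d0"]+sys.argv[1:]:
    L=[sc] if f=="d0" else [i for i in pickle.load(open(f,"rb")) if isinstance(i,dict)]
    r=dict(L[0]);r["image"]=np.mean([i["image"].astype(float) for i in L],0) if f!="p0.pkl" else L[0]["image"]
    o=cls(r,V[2][1]);o=[cv2.GaussianBlur(x,(0,0),.5)[:,:13] for x in o];out=[]
    for p in P:
        C=[]
        for h in np.arange(28,47,.5):
            z=p.copy();z[11]=h;z[5]=h;g=render(z,2);C.append(sum(((x[:,:13]-y)**2).sum() for x,y in zip(g,o)))
        i=int(np.argmin(C));out.append((float(np.arange(28,47,.5)[i]),round(min(C),2)))
    print(f,out)
E
python3 hb.py p0.pkl p1.pkl p2.pkl p3.pkl
```

```text
d0 [(43.5, np.float64(2.16)), (42.5, np.float64(2.09)), (43.5, np.float64(2.81))]
p0.pkl [(43.5, np.float64(2.13)), (42.5, np.float64(2.09)), (43.5, np.float64(2.86))]
p1.pkl [(43.5, np.float64(2.57)), (42.5, np.float64(2.55)), (43.5, np.float64(3.44))]
p2.pkl [(40.5, np.float64(2.16)), (39.5, np.float64(1.88)), (40.5, np.float64(2.06))]
p3.pkl [(35.5, np.float64(3.54)), (34.0, np.float64(3.57)), (36.0, np.float64(3.94))]
```

Request:
{"method": "step_arm", "body": {
  "rows": [
    [0,0,0.01,0,0,0,0],
    [0,0,0.02,0,0,0,0],
    [0,0,0.03,0,0,0,0],
    [0,0,0.04,0,0,0,0],
    [0,0,0.045,0,0,0,0],
    [0,0,0.045,0,0,0,0]
  ]
}}

```text
time_s: 16.9
tcp_pos: [475.3, -224.5, 267.3]
tool_rot: [-179.9, 30.0, 175.7]
contact_force: [-9.3, 1.7, 8.5]
opening: -0.1
```

```bash
python3 fs.py p4.pkl; python3 hb.py p4.pkl
python3 - <<'E'
from h import *;import pickle
f=lambda n:np.mean([i["image"].astype(float) for i in pickle.load(open(n,"rb"))],0)[155:180,178:206].astype(np.uint8)[:,:,::-1]
cv2.imwrite("pics/s4.png",np.hstack([cv2.resize(f(n),None,fx=14,fy=14,interpolation=cv2.INTER_NEAREST) for n in("p3.pkl","p4.pkl")]))
E
```

```text
17.2 h 215.68 F 12.21 0.45
d0 [(43.5, np.float64(2.16)), (42.5, np.float64(2.09)), (43.5, np.float64(2.81))]
p4.pkl [(34.0, np.float64(4.95)), (33.0, np.float64(4.93)), (34.5, np.float64(4.37))]
```

View pics/s4.png

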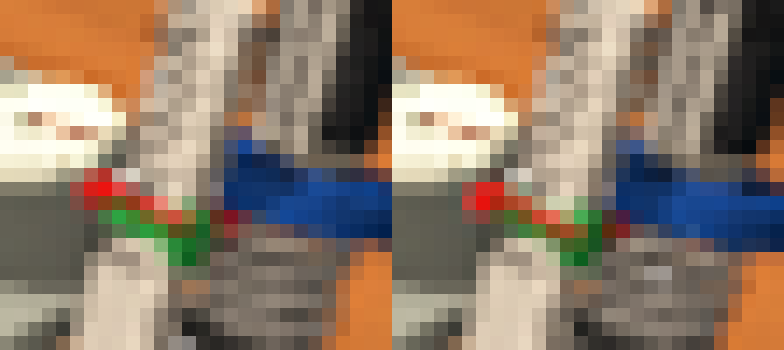

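Request:
{"method": "step_arm", "body": {
  "rows": [
    [0,0,0.01,0,0,0,0],
    [0,0,0.02,0,0,0,0],
    [0,0,0.02,0,0,0,0],
    [0,0,0.02,0,0,0,0],
    [0,0,0.02,0,0,0,0]
  ]
}}

```text
time_s: 17.7
tcp_pos: [475.6, -224.6, 267.0]
tool_rot: [-179.9, 30.0, 175.7]
contact_force: [-10.1, 2.0, 8.4]
opening: -0.2
```

```bash
python3 fs.py p5.pkl; python3 hb.py p5.pkl
python3 - <<'E'
from h import *;import pickle
np.set_printoptions(linewidth=200)
im=np.mean([i["image"].astype(float) for i in pickle.load(open("p5.pkl","rb"))],0)[165:176,182:196].astype(int);print(im[:,:,0]-im[:,:,1])
E
```

```text
18.0 h 215.27 F 11.89 0.37
d0 [(43.5, np.float64(2.16)), (42.5, np.float64(2.09)), (43.5, np.float64(2.81))]
p5.pkl [(34.0, np.float64(5.51)), (33.0, np.float64(5.48)), (34.0, np.float64(4.63))]
[[  0   0   6  12   3  12  15  16  18  17  18   7 -11 -13]
 [ 10   4   6   3   4  13  17  18  18  18  17   9  -9 -24]
 [  5   0  -7  -8   5  12  16  18  18  18  15   4 -22 -27]
 [ -3  74 175 148  23  -9  14  18  20  19  15   9 -34 -33]
 [ -6 126 211 163 133  57 -15   1   2 -23   4  -3 -39 -36]
 [ -3  54  90  21  -8  59 117  53 -39 -96 -68  16  39 -20]
 [  0   5   8  -3 -21 -43 -14  85  97   5 -60  49  92  12]
 [  2   1  -1   9  16  12   0  -7 -11 -52 -58  24  36  12]
 [  2   1   9  15  15  16  15 -21 -73 -84 -26  13  12   9]
 [  3   0  14  18  17  17  18  14  -2  -8  -9   8   9  12]
 [  3   4  14  18  17  18  18  19  22  39  32  10  10   9]]
```

About 0.5–1 mm remains. One small final step, then hold with the target unchanged.

Request:
{"method": "step_arm", "body": {
  "rows": [
    [0,0,0.01,0,0,0,0],
    [0,0,0.022,0,0,0,0],
    [0,0,0.022,0,0,0,0],
    [0,0,0.022,0,0,0,0]
  ]
}}

```text
time_s: 18.4
tcp_pos: [476.0, -224.7, 266.6]
tool_rot: [-179.9, 30.0, 175.7]
contact_force: [-9.9, 3.6, 8.2]
opening: 0.4
```

```bash
python3 fs.py p6.pkl; python3 hb.py p6.pkl
python3 - <<'E'
from h import *;import pickle
np.set_printoptions(linewidth=200)
im=np.mean([i["image"].astype(float) for i in pickle.load(open("p6.pkl","rb"))],0)[165:176,182:196].astype(int);print(im[:,:,0]-im[:,:,1])
E
```

```text
18.7 h 214.77 F 12.17 0.53
d0 [(43.5, np.float64(2.16)), (42.5, np.float64(2.09)), (43.5, np.float64(2.81))]
p6.pkl [(33.0, np.float64(5.53)), (32.0, np.float64(5.37)), (33.5, np.float64(4.85))]
[[  0   0   6  12   3  11  16  17  19  17  18   6 -10  -5]
 [ 10   4   7   3   5  14  18  18  17  19  18   8 -18 -40]
 [  5   1  -5  -5   7  12  17  17  17  18  15   4 -22 -28]
 [ -4  72 151  77 -21  -7  15  18  19  19  16   9 -33 -32]
 [ -5 127 207 140 115  47 -26   3   2 -24   5  -2 -36 -34]
 [ -3  54 101  33   5  77 110  51 -39 -97 -76 -28 -20 -39]
 [  0   4  11   1 -19 -19  -5  58  94   3 -64  40  81  17]
 [  1   1  -1   9  15  14   3 -14   3 -31 -45  37  37  14]
 [  3   1   9  15  15  16  16 -21 -70 -76 -26  13  11   8]
 [  1   1  14  19  17  16  18  14  -1  -8 -10   8  11  13]
 [  3   5  15  18  17  17  18  19  21  39  32  10  10  10]]
```

The pointer is within about 0.3 mm of the mark by the model. Holding for 2 s.

```bash
python3 - <<'E'
from h import *;from station import robot;import pickle
c,a,R=tester(582.1,-231.6,-4.3);H=[];F=[]
for i in range(44):
    s=robot.get_image("scene");o=robot.observe();H.append((o["tcp_pos"]-c)@a);F.append(o["contact_force"]@a)
print(o["time_s"],np.mean(H),np.std(H),H[-1],np.mean(F));pickle.dump([s],open("p7.pkl","wb"))
E
python3 st.py; python3 hb.py p7.pkl
```

```text
20.9 214.7666873514764 0.010142689609012254 214.76976828384775 12.381822932305546
20.9 TCP local (px,y,h) [  1.21  -1.07 214.77] F along a 12.72 F tool [  3.13   1.08 -12.72] 0.0
d0 [(43.5, np.float64(2.16)), (42.5, np.float64(2.09)), (43.5, np.float64(2.81))]
p7.pkl [(33.0, np.float64(5.54)), (32.0, np.float64(5.38)), (33.5, np.float64(4.88))]
```

Held steady (σ 0.01 mm, 12.4 N). Now I'll let the spring rise slowly along the axis and retreat.

Request:
{"method": "step_arm", "body": {
  "rows": [
    [0,0,-0.04,0,0,0,0],
    [0,0,-0.08,0,0,0,0],
    [0,0,-0.12,0,0,0,0],
    [0,0,-0.16,0,0,0,0],
    [0,0,-0.2,0,0,0,0],
    [0,0,-0.24,0,0,0,0],
    [0,0,-0.28,0,0,0,0],
    [0,0,-0.32,0,0,0,0]
  ]
}}

```text
time_s: 21.7
tcp_pos: [468.0, -223.9, 280.0]
tool_rot: [-179.9, 29.9, 175.7]
contact_force: [0.4, -0.0, 0.0]
opening: -0.1
```

Request:
{"method": "step_arm", "body": {
  "rows": [
    [0,0,-0.06,0,0,0,0],
    [0,0,-0.14,0,0,0,0],
    [0,0,-0.3,0,0,0,0],
    [0,0,-0.6,0,0,0,0],
    [0,0,-1,0,0,0,0],
    [0,0,-1.4,0,0,0,0],
    [0,0,-1.6,0,0,0,0],
    [0,0,-1.6,0,0,0,0]
  ]
}}

```text
time_s: 22.5
tcp_pos: [427.9, -220.9, 351.3]
tool_rot: [-179.9, 30.2, 175.8]
contact_force: [0.2, -0.5, -0.0]
opening: -0.0
```

```bash
python3 st.py; python3 fs.py p8.pkl; python3 hb.py p8.pkl
python3 - <<'E'
from h import *;from station import robot;import pickle
r=robot.get_image("wrist")["image"][90:330,90:410,::-1];s=np.mean([i["image"].astype(float) for i in pickle.load(open("p8.pkl","rb"))],0)[140:200,165:235].astype(np.uint8)[:,:,::-1]
cv2.imwrite("pics/end.png",np.hstack([cv2.resize(r,(400,300)),cv2.resize(s,(350,300),interpolation=cv2.INTER_CUBIC)]))
E
```

```text
22.5 TCP local (px,y,h) [  1.81  -0.93 312.28] F along a -0.15 F tool [-0.22 -0.52  0.15] -0.0
22.8 h 309.61 F -0.61 0.4
d0 [(43.5, np.float64(2.16)), (42.5, np.float64(2.09)), (43.5, np.float64(2.81))]
p8.pkl [(33.0, np.float64(5.52)), (32.0, np.float64(5.36)), (33.5, np.float64(4.85))]
```

View pics/end.png

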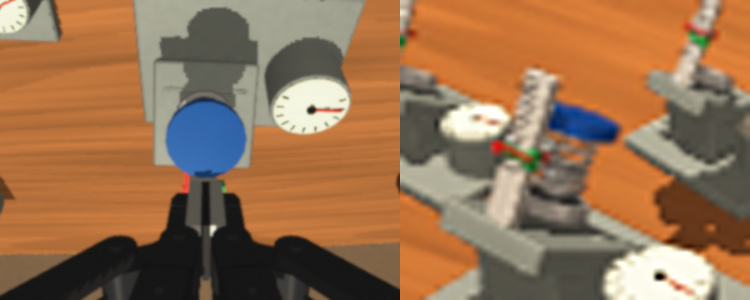

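The end view shows the spring standing in the cup and the rider's pointer crossing the green band. The needle is back at rest and the arm is clear of everything. Handing in.

```bash
python3 -c "
from station import robot
print(robot.sign_off())"
```

```text
the job is handed in; nothing more can be done
None
```

The blue-capped spring is standing seated in the cup of the largest tester, with the rider left at the green mark. The job was handed in at about 22.9 s and the sign-off gave no verdict.

I gripped the spring by its cap rim, stood it in the leaning cup and let it go. I then pressed the cap along the leaning axis with the shut fingertips, in small steps. I held it at the mark for about 2.2 s; the height varied by only 0.01 mm, at about 12.4 N. After that I let the spring rise slowly and backed the arm off.

**Last checks:**
- **Spring and arm:** the spring stands in the cup and the needle is back at rest. The force on the tool is about zero, and the arm touches nothing.
- **Rider:** after release it stayed where it had been pushed. The image fit puts it about 0.3 mm above the mark's centre; with the errors of the fit I trust this to about 1 mm.

**What disagreed:**
- **Point of first contact with the cap:** judged by force and nominal stiffness, it came out 2–3 mm lower than the pictures and the rider's travel showed. I went by the pictures.
- **Cap width:** the cap looked and gripped about 50 mm wide, not 52 mm.
- **Centring:** the spring sat about 1.2 mm off the cup's centre when I let it go, within the cup's clearance.

I viewed 13 pictures, three over the budget.

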